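Pack up the low foot of the balance slab

TASK

The stone slab under the balance leans forward because its front foot has no packing shoe. Lever its front edge up with the pry bar over the fulcrum block, gently and only as far as needed, and tuck the bar's handle under the cross-rod of the low post so that it stays up without you; slide the loose shoe under the raised front foot until you feel its end wall bear lightly against the foot, without shoving. Then free the bar, let the slab down gently onto the shoe so that it stands level, and lay the bar flat on the bench, clear of the slab; keep your hand off the slab and leave the weighing boat, the dish and the stopper where they are.

Things in the scene. Friction and masses are not known exactly. Their poses are not given: they have to be found in the camera images.
- slab: dark grey stone slab 160 x 220 x 28 mm with a white balance fixed on its back half, 4 kg (+-20 %) in all, standing loose on three round steel feet; origin near the front foot. Its back feet stand in shoes with 5 mm floors; the front foot has none, so it leans forward by 0.046 rad. About 20 N at the front edge lifts it.
- front_foot (a point): centre of the flat underside of the slab's front foot (36 mm round). Slab axes: x from its front edge to its back, y left, z normal to it. The front edge lies 30 mm in front of this point, the stone's underside 30 mm above it, the sides at y = +-110 mm. The slab is level when this foot stands 5 mm higher.
- fulcrum_nose (a point): top middle of the round nose (radius 8 mm, 26 mm above the bench, axis along the point's y) of the fixed cast fulcrum block, 34 x 50 mm, about 35 mm in front of the slab's edge and to the right of the front foot. Two cheeks 32 mm high, 38 mm apart, keep the bar on the nose. x points to the slab.
- post: fixed low bench post, 60 mm high, base 32 mm round and 9 mm high, about 140 mm in front of the fulcrum block; origin under its upright, which stands 19 mm to the +y side of cross_rod. The boss head on it begins 9 mm from cross_rod.
- cross_rod (a point): middle of the free length of the post's steel cross-rod: 10 mm thick, axis along the point's y, centre 40 mm and underside 35 mm above the bench. A collar 16 mm thick on its -y end, 9 to 14 mm from this point, keeps a bar from slipping out: its underside is 32 mm up. Past the collar it is open: the bar's handle goes under from there.
- bar_grip (a point): middle of the pry bar's black ribbed sleeve (56 x 24 x 20 mm), where it is held; 10 mm above the bench when it lies flat. x points along the bar to its toe. With the toe 55 mm past the nose this point is 85 mm in front of the nose and the cross-rod 55 mm behind this point; with the bar level then, the front foot is raised about 8 mm.
- pry_bar: dark steel pry bar, 0.25 kg; origin 10 mm under bar_grip, same axes. Ahead of the sleeve it is flat, 20 mm wide and 8 mm thick (underside 4 mm below bar_grip), its last 32 mm bent up to the toe, 140 mm ahead; behind it is a round handle rod, 10 mm thick, ending 90 mm behind. Smooth: friction on stone and iron about 0.2.
- bar_toe (a point): upper edge of the pry bar's toe tip, 140 mm ahead of bar_grip and 6.5 mm above the bar's centre line. Resting on the nose, the bar's handle must be held 0.35 to 0.5 rad high for the toe to pass under the slab's lower edge; lowered to about 0.16 rad it takes up the slab.
- shoe_grip (a point): middle of the tang (24 mm wide, 10 mm high, centre 5 mm above the bench) of the loose packing shoe; x points along the shoe to its open end
- shoe_pocket (a point): point on the upper side of the shoe's floor, 85 mm ahead of shoe_grip, where the foot's centre comes when the foot touches the end wall; the floor reaches 22 mm further
- shoe: loose aluminium packing shoe, 0.12 kg, like the two under the back feet; origin 5 mm under shoe_pocket. Pocket end 50 mm wide: floor 5 mm thick, walls 15 mm high at both sides (42 mm apart inside) and at the back (end wall), open in front; a tang behind.
- weigh_boat: white weighing boat, 64 x 64 x 17 mm, left of the work; origin under its base
- petri_dish: round covered dish, 59 mm wide, 14 mm high, left of the work; origin under its base
- stopper: flanged plastic stopper, 37 mm wide, 30 mm high, at the bench's front edge left of the post; origin under its base

How it is judged:
By the outcome, as a careful person would: the job done as asked, in the order asked, and still so for the second after the job is handed in, with the robot touching nothing.
It also fails if it takes over 72 s, if anything falls off the work surface, if the arm or the gripper's body presses on something with over 40 N, if the wrist force passes 120 N, or if a joint passes its speed limit or range.

ROBOT

A 7-joint arm with a two-finger parallel gripper is mounted at the origin on a cart in front of the work surface, level with it; the furniture and walls round the work are solid. World frame = base frame: x ahead of the robot, y to its left, z up, the work surface at z = 0. Lengths are in m, angles in rad, forces in N, time in s.
With the tool pointing down it reaches from about 0.35 to 0.9 m from the base axis. Payload 8.1 kg.
Tool frame: the origin (TCP) lies on the centre line of the jaws, within the pads' length; the fingertips stand arm.tips_ahead ahead of it and the grasp point (between the pads) lies 8 mm behind it (arm.tips_ahead is the distance from the TCP to the fingertips, in m); z points along the fingers, y is the direction in which the jaws open and shut (so a half turn about z gives the same grasp; the last joint's range is limited). The gripper opens to 92 mm and grips with 3 to 60 N. Pads are 19 mm wide; open, the fingers measure 130 mm over their backs; the gripper's body (75 mm by 190 mm) begins 47 mm behind the grasp point.
Start: joints at [1.142, 0.434, 0.025, 1.573, -0.012, 1.134, -0.075], TCP at [0.2, -0.592, 0.238] pointing down, gripper open.
Joint ranges: [-2.62, 2.62], [-0.44, 2.09], [-1.27, 1.32], [0.08, 2.57], [-1.32, 4.46], [0.12, 2], [-2.74, 2.74]. Speed limits (rad/s): [2.22, 2.22, 3.01, 3.01, 3.14, 3.14, 3.14].

INTERFACE

Orientations are given as a rotation vector (axis times angle).
In Python, from cell import arm gives the robot as it stands. The module is installed in compiled form; this text tells all that it offers.
- The arm moves only by the tool jog_arm, never from a script. Its argument "moves" is a list of rows, each an object with "twist": the turn, a rotation vector about the tool's x, y, z in units of 10 degrees (1.0 is 10 degrees), a list of three; "xyz": the shift along the tool's x, y, z in units of 60 mm (1.0 is 60 mm), a list of three; "grip": the closure, from -1 (fully open) to 1 (shut). A call has 1 to 5 rows; each row is the pose to reach, as a shift and turn from the pose commanded when the call began, along the tool's axes at that moment; what a row does not reach only later rows make up. A row lasts 1/8 s, in which the tool goes at most 62.5 mm and 10.7 degrees, less where a joint would pass 70% of its speed; a pose out of reach is approached as far as the arm can. A call with a gripper value outside its range is refused whole. The fingers move at their own pace and stop on an object; "force" is the grip in N (left out, the last holds). Time passes only in rows, so rows that repeat a pose let the fingers close. It gives the time, the measured TCP pose, the force and the opening at its end, in the units of the state.
- arm.observe(): the state, without advancing time (a new reading comes with each control period).
- arm.get_image(name): name is "side" or "top" or "wrist"; returns the picture (420x560x3 uint8, blue, green, red); there is no depth.
- arm.camera_params(name): a dict with "mtx" (3x3 intrinsics, pixels), "T" (4x4, takes a point from camera to world coordinates); the wrist camera has in their place "T_tool_cam" (4x4, takes a point from camera to tool coordinates, whose origin is the TCP and whose axes are the flange's). Camera axes: x right, y down, z forward; pixel columns grow to the right and rows downward; lengths in m; the calibration is good to about 2 mm. A picture is of the moment at which its call begins: read the wrist's pose just before it. camera_params takes no time and is no camera call.
- arm.sign_off(): hands the job in, once; it reports no verdict.
The state is a dict: "clock": time; "joints": joint angles; "dq": joint speeds; "joint_efforts": joint torques, N m; "position": TCP position; "ee_rot": TCP orientation; "force": force on the tool from outside, world axes, zero at the start; "ft_torque": the same for the moment, N m; "width": opening from 0.0 (shut) to 1.0 (fully open).
Only numpy, scipy, OpenCV 4.12 (cv2) and the standard library are available. Lean on these libraries where they do the work, as an engineer would, in place of code of your own. Each camera call takes 0.05 s, during which the arm holds its last target. There are 200 camera calls.

## Working session

There is one attempt and no reset: what is moved stays moved. The work goes in short steps, Python scripts to look and compute and a tool call to move; the robot and the scene stay as the last step left them, time stands still between calls to the robot, and variables do not carry over. Pictures are saved under pics/ and viewed, about 8 in all and at most 12, crops included, and the job is handed in when it is done.

Besides the shell and the picture viewer there is one more tool, called after "Request:" as a command line: name --argument value ..., lists and objects as JSON in quotes. jog_arm: Moves the arm, as the interface text tells. Its arguments: {"type":"object","properties":{"moves":{"type":"array","items":{"type":"object","properties":{"twist":{"type":"array","items":{"type":"number"}},"xyz":{"type":"array","items":{"type":"number"}},"grip":{"type":"number"}}}},"force":{"type":"number"}},"required":["moves"]}

```bash
mkdir -p pics; ls
cat > h.py <<'E'
import numpy as np, cv2
from scipy.spatial.transform import Rotation as R
from cell import arm
def cam(n, s=None):
    p=arm.camera_params(n); K=np.array(p["mtx"])
    if n!="wrist": return K,np.array(p["T"])
    s=s or arm.observe(); T=np.eye(4); T[:3,:3]=R.from_rotvec(s["ee_rot"]).as_matrix(); T[:3,3]=s["position"]
    return K,T@np.array(p["T_tool_cam"])
def ray(c,u,v):
    K,T=c; d=T[:3,:3]@np.linalg.solve(K,[u,v,1.]); return T[:3,3],d/np.linalg.norm(d)
def onz(c,u,v,z):
    o,d=ray(c,u,v); return o+d*(z-o[2])/d[2]
def tri(c1,p1,c2,p2):
    o1,d1=ray(c1,*p1);o2,d2=ray(c2,*p2)
    t=np.linalg.lstsq(np.c_[d1,-d2],o2-o1,rcond=None)[0]
    a=o1+t[0]*d1;b=o2+t[1]*d2; return (a+b)/2,np.linalg.norm(a-b)
def proj(c,P):
    K,T=c; q=K@(T[:3,:3].T@(np.array(P)-T[:3,3])); return q[:2]/q[2]
def st():
    s=arm.observe(); M=R.from_rotvec(s["ee_rot"]).as_matrix()
    print("t",round(s["clock"],2),"p",np.round(s["position"],4),"F",np.round(s["force"],1),"w",round(s["width"],3))
    print(np.round(M,3).tolist(), "q",np.round(s["joints"],2)); return s,M
def snap(n,f):
    im=np.array(arm.get_image(n)); cv2.imwrite("pics/"+f,im); return im
E
python3 - <<'E'
from h import *
s,M=st(); print(arm.tips_ahead, s)
a=snap("top","top0.png"); b=snap("side","side0.png")
for n in("top","side"):
    K,T=cam(n); print(n,np.round(K,1).tolist(),np.round(T,3).tolist())
print(arm.camera_params("wrist"))
E
```

```text
pics
t 0.0 p [ 0.1999 -0.5917  0.237 ] F [ 0.4  0.7 -1. ] w 1.002
[[0.947, 0.32, -0.001], [0.32, -0.947, 0.001], [-0.0, -0.002, -1.0]] q [ 1.14  0.44  0.02  1.57 -0.01  1.13 -0.08]
0.011 {'clock': 0.0, 'joints': array([ 1.14238604,  0.43521676,  0.02497056,  1.57408324, -0.01165808,
        1.13398844, -0.07509604]), 'dq': array([-0.0001034 , -0.00096326,  0.00027619,  0.00136232,  0.00059037,
        0.00035446,  0.00144064]), 'joint_efforts': array([-3.65080505e-04, -6.67845011e+01,  9.84906927e-01, -3.14462686e+01,
       -6.04222692e-02,  4.28609911e-02,  1.81037103e-04]), 'position': array([ 0.19985939, -0.59167055,  0.23695413]), 'ee_rot': array([-3.09852752e+00, -5.09138949e-01,  5.29772753e-04]), 'force': array([ 0.37540858,  0.6646325 , -1.01485427]), 'ft_torque': array([-0.03546744, -0.0116757 , -0.0043589 ]), 'width': 1.001702528010055}
top [[433.7, 0.0, 271.0], [0.0, 433.7, 213.0], [0.0, 0.0, 1.0]] [[0.02, -0.994, 0.106, 0.366], [-1.0, -0.022, -0.017, 0.203], [0.02, -0.106, -0.994, 1.403], [0.0, 0.0, 0.0, 1.0]]
side [[382.8, 0.0, 276.9], [0.0, 382.8, 204.5], [0.0, 0.0, 1.0]] [[-0.982, -0.115, 0.149, 0.329], [-0.188, 0.564, -0.804, 1.1], [0.008, -0.818, -0.576, 0.732], [0.0, 0.0, 0.0, 1.0]]
{'mtx': array([[298.27055824,   0.        , 281.79427827],
       [  0.        , 298.27055824, 207.45437993],
       [  0.        ,   0.        ,   1.        ]]), 'T_tool_cam': array([[-6.72960957e-04, -9.58387635e-01, -2.85469241e-01,
         7.62522828e-02],
       [ 9.99998847e-01, -1.03365365e-03,  1.11283686e-03,
         5.30292685e-04],
       [-1.36160541e-03, -2.85468163e-01,  9.58387225e-01,
        -1.47161949e-01],
       [ 0.00000000e+00,  0.00000000e+00,  0.00000000e+00,
         1.00000000e+00]])}
```

```bash
python3 -c "
import cv2
for n in('top','side'):
    a=cv2.imread(f'pics/{n}0.png'); cv2.imwrite(f'pics/{n}0b.png',cv2.resize(a,(800,600),interpolation=cv2.INTER_CUBIC))"
```

```text
(no output)
```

View pics/top0b.png

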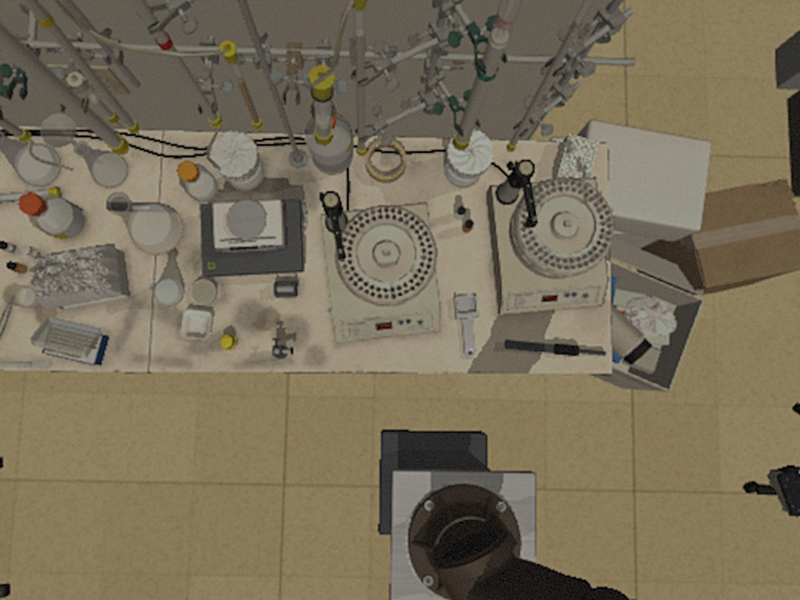

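View pics/side0b.png

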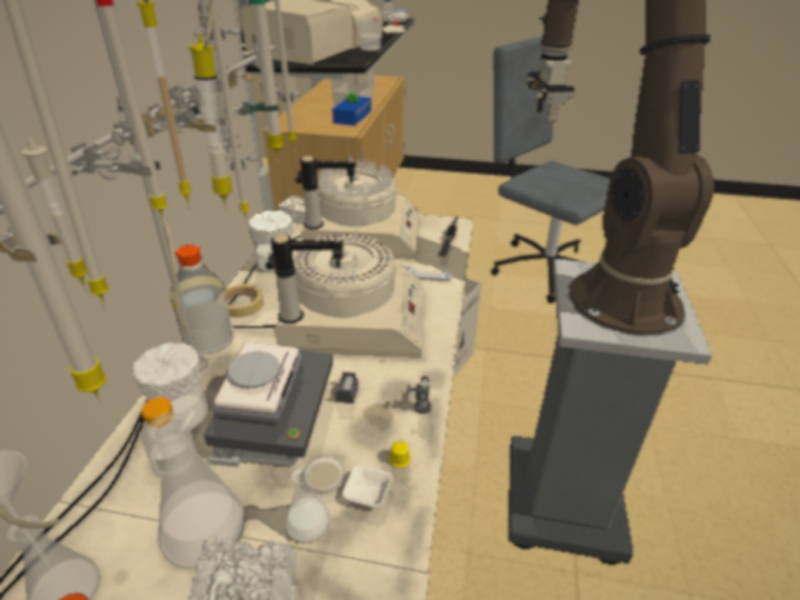

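Top view (800 px scale): the slab is at (252,238), fulcrum (286,288), post (283,340), stopper (228,342), boat (196,322), dish (203,291). The shoe is at (466,320) with its tang towards the robot. The bar runs from its toe at (505,344) through the sleeve at (566,349) to its handle at (605,352).

Run:
```python
from h import *
c=cam("top")
for n,u,v,z in [("toe",506,344,.014),("sleeve",566,349,.02),("handle",604,352,.01),("shoe end",466,293,.015),("tang",470,350,.01),("fulc",286,288,.03),("post",283,340,.05),("slabFL",203,275,.05),("slabFR",303,271,.055),("slabBL",203,203,.06),("slabBR",300,198,.06),("benchfront",300,372,0),("benchright",610,360,0),("boat",196,322,.01),("stopper",228,342,.02),("dish",203,291,.01),("mantleFR",438,337,.04),("mantle2FL",497,310,.04)]:
    print(n,np.round(onz(c,u*.7,v*.7,z),3))
```

```text
toe [ 0.431 -0.09   0.014]
sleeve [ 0.422 -0.224  0.02 ]
handle [ 0.418 -0.313  0.01 ]
shoe end [0.544 0.001 0.015]
tang [ 0.416 -0.01   0.01 ]
fulc [0.545 0.405 0.03 ]
post [0.428 0.404 0.05 ]
slabFL [0.567 0.584 0.05 ]
slabFR [0.58  0.365 0.055]
slabBL [0.725 0.59  0.06 ]
slabBR [0.742 0.377 0.06 ]
benchfront [0.359 0.371 0.   ]
benchright [ 0.4   -0.331  0.   ]
boat [0.466 0.606 0.01 ]
stopper [0.422 0.53  0.02 ]
dish [0.536 0.594 0.01 ]
mantleFR [0.442 0.065 0.04 ]
mantle2FL [ 0.505 -0.065  0.04 ]
```

Request:
jog_arm --moves '[{"xyz":[1,-0.9,0],"twist":[0,0,-1]},{"xyz":[2,-1.7,0],"twist":[0,0,-2]},{"xyz":[2.8,-2.4,0],"twist":[0,0,-3]},{"xyz":[3.5,-3,0],"twist":[0,0,-4]},{"xyz":[4.2,-3.6,0],"twist":[0,0,-5]}]'

```text
invalid input at $.moves[0]: expected keys twist, xyz, grip
```

```bash
cat >> h.py <<'E'
def yp(yaw,pitch=0):
    "tool matrix: x along bar heading yaw, dipping by pitch; z down; y = z cross x"
    c,s=np.cos(yaw),np.sin(yaw); x=np.array([c*np.cos(pitch),s*np.cos(pitch),-np.sin(pitch)])
    z=np.array([-c*np.sin(pitch),-s*np.sin(pitch),-np.cos(pitch)]); return np.c_[x,np.cross(z,x),z]
def go(p,M2,s=None):
    s,M=st(); d=M.T@(np.array(p)-s["position"])/.06
    r=R.from_matrix(M.T@M2).as_rotvec(degrees=True)/10
    print("xyz",np.round(d,3).tolist(),"twist",np.round(r,3).tolist())
E
python3 -c "
from h import *
go([.42,-.224,.2],yp(1.51))"
```

```text
t 0.1 p [ 0.1999 -0.5917  0.237 ] F [ 0.1  0.7 -0.1] w 0.999
[[0.947, 0.32, -0.001], [0.32, -0.947, 0.001], [-0.0, -0.001, -1.0]] q [ 1.14  0.44  0.02  1.57 -0.01  1.13 -0.08]
xyz [5.437, -4.632, 0.623] twist [-0.007, -0.004, -6.785]
```

Request:
jog_arm --moves '[{"xyz":[5.437,-4.632,0.62],"twist":[0,0,-6.785],"grip":-1},{"xyz":[5.437,-4.632,0.62],"twist":[0,0,-6.785],"grip":-1},{"xyz":[5.437,-4.632,0.62],"twist":[0,0,-6.785],"grip":-1},{"xyz":[5.437,-4.632,0.62],"twist":[0,0,-6.785],"grip":-1},{"xyz":[5.437,-4.632,0.62],"twist":[0,0,-6.785],"grip":-1}]'

```text
clock: 0.72
position: [0.3606, -0.3232, 0.2105]
ee_rot: [2.53, 1.862, -0.0]
force: [0.5, -0.2, -0.8]
width: 1.005
```

```bash
python3 -c "
from h import *
go([.42,-.224,.2],yp(1.51))"
```

```text
t 0.72 p [ 0.3606 -0.3232  0.2105] F [ 0.5 -0.2 -0.8] w 1.005
[[0.297, 0.955, 0.0], [0.955, -0.297, -0.0], [-0.0, 0.0, -1.0]] q [ 0.87  0.26 -0.3   1.92  0.09  0.97  0.22]
xyz [1.872, 0.455, 0.175] twist [0.001, 0.001, -1.379]
```

Request:
jog_arm --moves '[{"xyz":[1.87,0.45,0.17],"twist":[0,0,-1.38],"grip":-1},{"xyz":[1.87,0.45,0.17],"twist":[0,0,-1.38],"grip":-1},{"xyz":[1.87,0.45,0.17],"twist":[0,0,-1.38],"grip":-1},{"xyz":[1.87,0.45,0.17],"twist":[0,0,-1.38],"grip":-1}]'

```text
clock: 1.23
position: [0.4192, -0.2266, 0.2003]
ee_rot: [-2.294, -2.146, 0.001]
force: [-0.1, -1.2, 0.1]
width: 0.997
```

```bash
python3 -c "
from h import *
s,M=st(); im=snap('wrist','w1.png'); c=cam('wrist',s)
cv2.imwrite('pics/w1b.png',cv2.resize(im,(800,600)))
for P in [(.42,-.224,.02),(.416,-.01,.01)]: print(proj(c,P))
"
```

```text
t 1.23 p [ 0.4192 -0.2266  0.2003] F [-0.1 -1.2  0.1] w 0.997
[[0.067, 0.998, -0.001], [0.998, -0.067, -0.0], [-0.0, -0.001, -1.0]] q [ 0.71  0.27 -0.4   1.95  0.13  0.95  0.19]
[282.93635684 186.71084548]
[263.72607814 -35.22197386]
```

View pics/w1b.png

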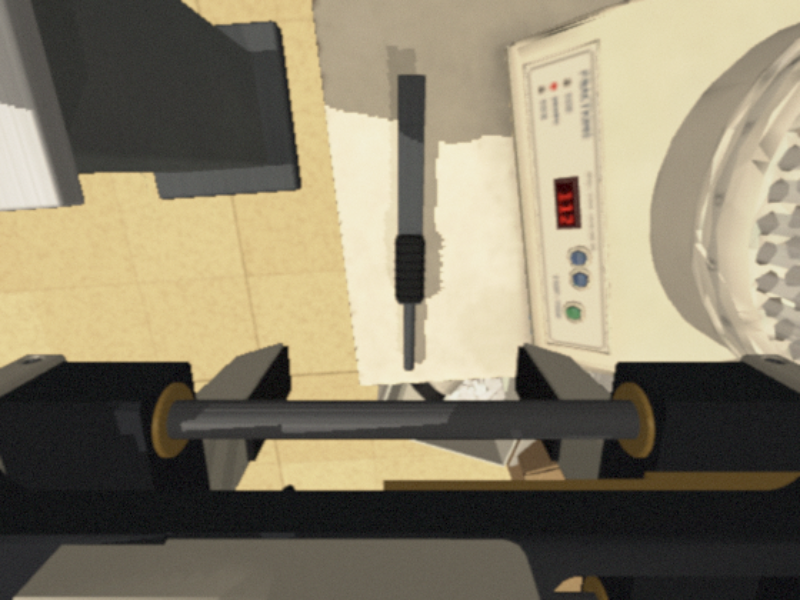

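Wrist view: the toe is at (411,76), the sleeve spans rows 235 to 303 at column 410, and the handle ends at (409,368). The scale is 800 px.

Run:
```python
from h import *
im=cv2.imread('pics/w1.png'); c=cam('wrist')
P=lambda u,v,z:onz(c,u*.7,v*.7,z)
print([np.round(P(*q),4) for q in [(411,76,.0165),(410,235,.02),(410,303,.02),(409,368,.013),(396,269,.02),(424,269,.02)]])
a=P(411,76,.0165);b=P(409,368,.012);print(np.linalg.norm(a-b),np.arctan2(*(a-b)[1::-1]))
g=a-(a-b)/np.linalg.norm(a-b)*.14; print(g)
```

```text
[array([ 0.4338, -0.0892,  0.0165]), array([ 0.4259, -0.2001,  0.02  ]), array([ 0.4224, -0.2548,  0.02  ]), array([ 0.4178, -0.3157,  0.013 ]), array([ 0.4132, -0.2261,  0.02  ]), array([ 0.4352, -0.2276,  0.02  ])]
0.22761096389321728 1.5001401979711957
[ 0.42391846 -0.22882435  0.01373212]
```

```bash
python3 -c "
from h import *
go([.4241,-.2285,.013],yp(1.50))"
```

```text
t 1.27 p [ 0.419  -0.2272  0.2003] F [-0.2  0.2  0.3] w 1.0
[[0.068, 0.998, -0.001], [0.998, -0.068, -0.0], [-0.0, -0.001, -1.0]] q [ 0.71  0.27 -0.4   1.95  0.13  0.95  0.19]
xyz [-0.014, 0.089, 3.122] twist [-0.004, 0.002, 0.014]
```

```bash
python3 -c "
from h import *
c=cam('wrist');t=cam('top')
print(tri(c,(510*.7,45*.7),t,(500*.7,306*.7)),tri(c,(510*.7,45*.7),t,(500*.7,311*.7)))"
```

```text
(array([ 0.51049068, -0.07523777,  0.0120336 ]), np.float64(0.012916839970137772)) (array([ 0.50355519, -0.07552978,  0.01903257]), np.float64(0.0022305394335998215))
```

Request:
jog_arm --moves '[{"xyz":[0,0.09,1],"twist":[0,0,0],"grip":-0.3},{"xyz":[-0.01,0.09,1.8],"twist":[0,0,0],"grip":-0.3},{"xyz":[-0.01,0.09,1.8],"twist":[0,0,0],"grip":-0.3}]'

```text
clock: 1.65
position: [0.422, -0.2276, 0.09]
ee_rot: [-2.292, -2.139, 0.005]
force: [0.1, 0.0, -0.2]
width: 0.725
```

Request:
jog_arm --moves '[{"xyz":[-0.02,0.03,0.7],"twist":[0,0,0],"grip":-0.3},{"xyz":[-0.02,0.03,1.15],"twist":[0,0,0],"grip":-0.3},{"xyz":[-0.02,0.03,1.28],"twist":[0,0,0],"grip":-0.3},{"xyz":[-0.02,0.03,1.28],"twist":[0,0,0],"grip":-0.3}]'

```text
clock: 2.15
position: [0.4273, -0.2293, 0.0169]
ee_rot: [2.294, 2.144, 0.0]
force: [-0.0, -0.4, 0.2]
width: 0.651
```

Request:
jog_arm --moves '[{"xyz":[0,0,0],"twist":[0,0,0],"grip":1},{"xyz":[0,0,0],"twist":[0,0,0],"grip":1},{"xyz":[0,0,0],"twist":[0,0,0],"grip":1},{"xyz":[0,0,0],"twist":[0,0,0],"grip":1}]' --force 50

```text
clock: 2.65
position: [0.4264, -0.2286, 0.0158]
ee_rot: [-2.294, -2.146, 0.001]
force: [-2.2, -1.1, 0.8]
width: 0.266
```

Request:
jog_arm --moves '[{"xyz":[0,0,-0.4],"twist":[0,0,0],"grip":1},{"xyz":[0,0,-1.3],"twist":[0,0,0],"grip":1},{"xyz":[0.6,0,-2.2],"twist":[0,0,0],"grip":1},{"xyz":[1.4,-0.2,-2.8],"twist":[0,0,0],"grip":1},{"xyz":[2.3,-0.3,-3.2],"twist":[0,0,0],"grip":1}]'

```text
clock: 3.28
position: [0.4177, -0.0887, 0.2093]
ee_rot: [2.295, 2.143, 0.001]
force: [1.9, 0.2, -2.5]
width: 0.254
```

```bash
python3 -c "
from h import *
go([.38,.36,.24],yp(.05))"
```

```text
t 3.27 p [ 0.4177 -0.0887  0.2093] F [ 1.9  0.2 -2.5] w 0.254
[[0.068, 0.998, 0.001], [0.998, -0.068, -0.001], [-0.001, 0.001, -1.0]] q [ 0.51  0.18 -0.49  2.04  0.11  0.94 -0.1 ]
xyz [7.417, -1.135, -0.519] twist [0.01, -0.003, 8.323]
```

Request:
jog_arm --moves '[{"xyz":[1,-0.6,-0.5],"twist":[0,0,0],"grip":1},{"xyz":[2,-1.1,-0.5],"twist":[0,0,0],"grip":1},{"xyz":[3,-1.1,-0.5],"twist":[0,0,0],"grip":1},{"xyz":[4,-1.1,-0.5],"twist":[0,0,0],"grip":1},{"xyz":[5,-1.1,-0.5],"twist":[0,0,0],"grip":1}]'

```text
clock: 3.9
position: [0.3711, 0.2073, 0.2378]
ee_rot: [2.294, 2.145, -0.0]
force: [2.6, -0.6, -1.0]
width: 0.259
```

Request:
jog_arm --moves '[{"xyz":[1,0,0],"twist":[0,0,1],"grip":1},{"xyz":[2.4,0,0],"twist":[0,0,2],"grip":1},{"xyz":[2.4,0,0],"twist":[0,0,3],"grip":1},{"xyz":[2.4,0,0],"twist":[0,0,4],"grip":1},{"xyz":[2.4,0,0],"twist":[0,0,5],"grip":1}]'

```text
clock: 4.53
position: [0.3804, 0.3499, 0.2369]
ee_rot: [2.988, 0.968, -0.003]
force: [-0.4, -0.1, -2.6]
width: 0.256
```

```bash
python3 -c "
from h import *
go([.38,.36,.24],yp(.05))"
```

```text
t 4.53 p [0.3804 0.3499 0.2369] F [-0.4 -0.1 -2.6] w 0.256
[[0.81, 0.587, -0.002], [0.587, -0.81, -0.001], [-0.002, -0.0, -1.0]] q [-0.36  0.33 -0.62  1.79  0.21  1.09 -2.  ]
xyz [0.093, -0.141, -0.052] twist [0.003, 0.011, 3.305]
```

Request:
jog_arm --moves '[{"xyz":[0,0,0],"twist":[0,0,1],"grip":1},{"xyz":[0,0,0],"twist":[0,0,2],"grip":1},{"xyz":[0,0,0],"twist":[0,0,3.3],"grip":1},{"xyz":[0,0,0],"twist":[0,0,3.3],"grip":1},{"xyz":[0,0,0],"twist":[0,0,3.3],"grip":1}]'

```text
clock: 5.15
position: [0.3809, 0.3495, 0.2375]
ee_rot: [3.14, 0.092, -0.001]
force: [0.3, -0.1, -3.3]
width: 0.258
```

```bash
python3 -c "
from h import *
s,M=st(); im=snap('wrist','w2.png')
cv2.imwrite('pics/w2b.png',cv2.resize(im,(800,600)))
np.savez('w2.npz',K=cam('wrist',s)[0],T=cam('wrist',s)[1])
"
```

```text
t 5.15 p [0.3809 0.3495 0.2375] F [ 0.3 -0.1 -3.3] w 0.258
[[0.998, 0.059, -0.0], [0.059, -0.998, -0.0], [-0.0, 0.0, -1.0]] q [-0.45  0.31 -0.5   1.8   0.17  1.07 -2.52]
```

View pics/w2b.png

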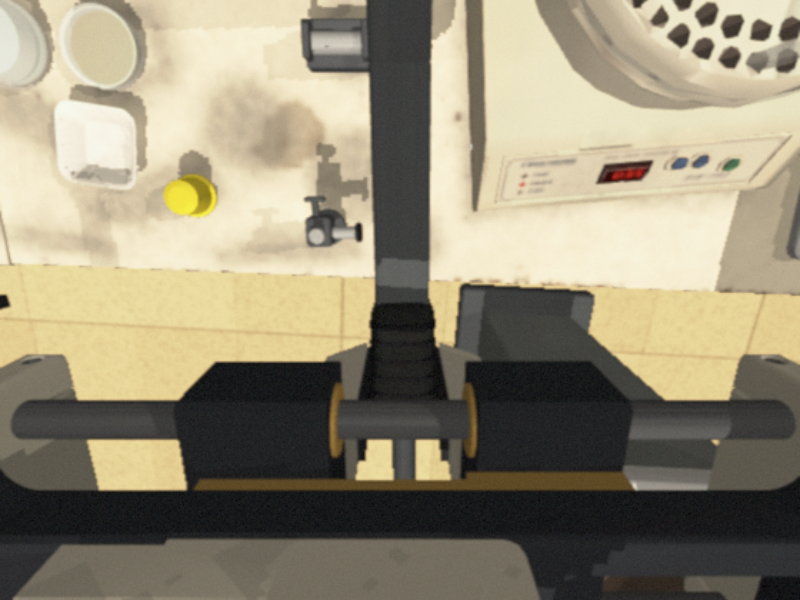

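Wrist view: the post top is at (320,233) with the collar end of the rod at (357,232). The fulcrum's left cheek is at (307,45), and its right cheek is hidden by the bar. I'll shift sideways to see it whole.

Request:
jog_arm --moves '[{"xyz":[0.4,0.72,0],"twist":[0,0,0],"grip":1},{"xyz":[0.8,0.72,0],"twist":[0,0,0],"grip":1},{"xyz":[0.8,0.72,0],"twist":[0,0,0],"grip":1},{"xyz":[0.8,0.72,0],"twist":[0,0,0],"grip":1}]'

```text
clock: 5.7
position: [0.4307, 0.3095, 0.2375]
ee_rot: [-3.14, -0.09, 0.002]
force: [-0.4, 1.1, -2.7]
width: 0.255
```

```bash
python3 -c "
from h import *
s,M=st(); im=snap('wrist','w3.png')
cv2.imwrite('pics/w3b.png',cv2.resize(im[:300,:400],(800,600),interpolation=cv2.INTER_CUBIC))
np.savez('w3.npz',K=cam('wrist',s)[0],T=cam('wrist',s)[1])
"
```

```text
t 5.7 p [0.4307 0.3095 0.2375] F [-0.4  1.1 -2.7] w 0.255
[[0.998, 0.057, -0.001], [0.057, -0.998, 0.0], [-0.001, -0.0, -1.0]] q [-0.36  0.33 -0.47  1.77  0.17  1.08 -2.4 ]
```

View pics/w3b.png

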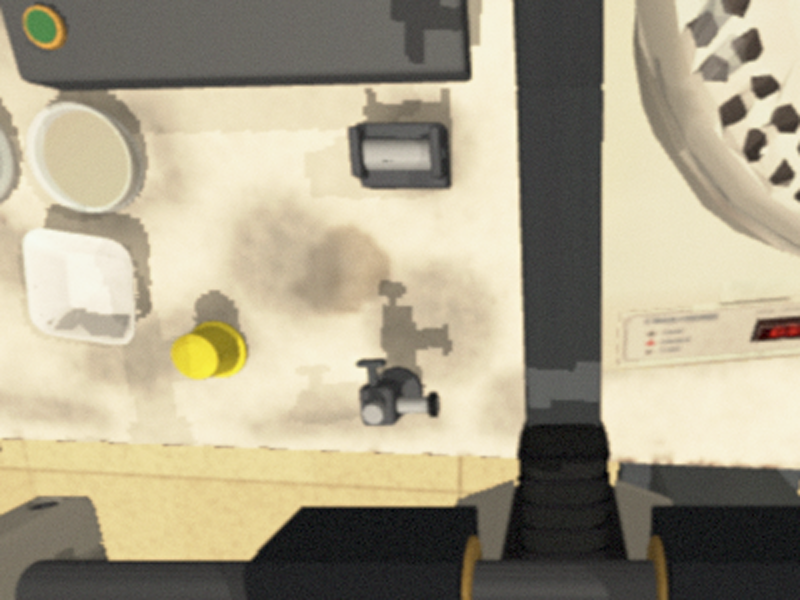

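Wrist view (crop scale 2x): the nose centre is at (399,153). The rod runs from (398,405) to the collar at (433,404), and the post top is at (373,410). The slab's lower front edge runs from (30,86) to (468,78).

Run:
```python
from h import *
d=np.load('w3.npz'); c=(d['K'],d['T']); f=lambda u,v,z:np.round(onz(c,u/2,v/2,z),4)
for n,u,v,z in [("cheekL in",363,153,.032),("cheekR in",433,153,.032),("cheekLout",351,138,.032),("cheekRout",449,138,.032),("nose",399,153,.026),("blk front L",362,187,.015),("blk front R",449,187,.015),
 ("rod boss",398,405,.04),("collar",433,404,.04),("posttop",373,411,.06),("slab L",30,86,.0286),("slab R",468,78,.0286),("benchfront",460,456,0),
 ("stopper",208,352,.01),("boat",80,290,.0)]: print(n,f(u,v,z))
a,b=f(30,86,.0286),f(468,78,.0286); print(np.linalg.norm(a-b), "yaw",np.arctan2(b[0]-a[0],a[1]-b[1]),(a+b)/2)
im=cv2.imread('pics/w3.png'); g=cv2.cvtColor(im,cv2.COLOR_BGR2GRAY).astype(int)
print(g[60:100,200]); print(g[76,170:230])
print(g[202,190:225])
print([g[30:50,u].tolist() for u in (30,120,215)])
```

```text
cheekL in [0.5448 0.4243 0.032 ]
cheekR in [0.5469 0.3862 0.032 ]
cheekLout [0.5519 0.4305 0.032 ]
cheekRout [0.5549 0.3775 0.032 ]
nose [0.5465 0.4063 0.026 ]
blk front L [0.5283 0.431  0.015 ]
blk front R [0.5311 0.3806 0.015 ]
rod boss [0.4051 0.4063 0.04  ]
collar [0.407  0.3854 0.04  ]
posttop [0.4067 0.4151 0.06  ]
slab L [0.5682 0.6016 0.0286]
slab R [0.5853 0.3681 0.0286]
benchfront [0.3592 0.3755 0.    ]
stopper [0.4245 0.534  0.01  ]
boat [0.4577 0.6162 0.    ]
0.23412530832868117 yaw 0.0731029042607312 [0.57675 0.48485 0.0286 ]
[118  85  85  92 101  97  99  99  92  90 110 132 153 165 175 186 193 195
 200 204 199 189 176 166 144 107  95  96  96  95  96  97  87  93 151 203
 215 211 218 230]
[224 226 230 224 189 121  97 100  88  71  71 118 171 190 195 193 193 191
 189 193 195 191 192 192 193 190 193 193 193 190 193 193 194 195 190 192
 192 196 194 192 181 175 179 170 139 102  92  96  91  79  65  73  64  51
  77 128 176 195 201 209]
[ 94  87  78  92  95  89  73  72 126 169 178 180 178 180 181 183 182 181
 182 181 183 182 173 125  65  37  34  49  79 127 196 223 230 229 231]
[[100, 101, 99, 101, 99, 100, 102, 103, 94, 92, 81, 64, 69, 65, 78, 113, 132, 132, 126, 130], [107, 105, 105, 105, 104, 106, 103, 95, 79, 63, 62, 60, 78, 147, 218, 228, 228, 228, 227, 227], [110, 108, 110, 106, 100, 92, 77, 66, 63, 61, 91, 165, 223, 226, 223, 219, 219, 210, 207, 205]]
```

```bash
cat >> h.py <<'E'
NOSE=np.array([.5465,.4063]); PSI=.057; H=.0058
def barpose(L,th,dyaw=0,lat=0,up=0):
    "TCP pose for bar lying on nose: grip L behind nose, handle th high, yawed dyaw, lateral lat at nose, lifted up"
    yaw=PSI+dyaw; M=yp(yaw,th); d=M[:,0]; n=-M[:,2]
    v=np.array([-np.sin(PSI),np.cos(PSI),0]); C=np.r_[NOSE,.018]+lat*v
    return C+(.012+H)*n-L*d+[0,0,up],M
def bar(*a,**k): go(*barpose(*a,**k))
E
python3 - <<'E'
from h import *
d=np.load('w3.npz'); c=(d['K'],d['T']); f=lambda u,v,z:np.round(onz(c,u,v,z),4)
print("nose axis",f(198,78,.018),"rod",f(205.8,202.3,.04),"mid cheeks",f(198,78,.03))
print("top edge",f(30,40,.0566),f(120,37.5,.0566),f(215,35.5,.0566)," bot",f(30,45,.0286),f(120,43,.0286),f(215,40.8,.0286))
print("corners",f(11,40,.0566),f(235,35,.0566))
bar(.125,.45,.15,-.003,.04)
E
```

```text
nose axis [0.5457 0.4101 0.018 ] rod [0.4059 0.3982 0.04  ] mid cheeks [0.5445 0.4069 0.03  ]
top edge [0.5669 0.5637 0.0566] [0.5741 0.4753 0.0566] [0.5812 0.3824 0.0566]  bot [0.5671 0.586  0.0286] [0.5745 0.4897 0.0286] [0.5824 0.3883 0.0286]
corners [0.5658 0.5823 0.0566] [0.5827 0.3628 0.0566]
t 5.75 p [0.4306 0.3095 0.2376] F [-0.1  0.9 -2.7] w 0.253
[[0.998, 0.058, -0.001], [0.058, -0.998, -0.0], [-0.001, -0.0, -1.0]] q [-0.36  0.33 -0.47  1.77  0.17  1.08 -2.4 ]
xyz [0.296, -1.189, 1.819] twist [-0.193, -2.569, -0.841]
```

```bash
sed -i 's/^NOSE.*/NOSE=np.array([.5457,.4075]); PSI=.068; H=.0058/' h.py
python3 - <<'E'
from h import *
bar(.125,.45,.15,-.003,.04)
E
```

```text
t 5.75 p [0.4306 0.3095 0.2376] F [-0.1  0.9 -2.7] w 0.253
[[0.998, 0.058, -0.001], [0.058, -0.998, -0.0], [-0.001, -0.0, -1.0]] q [-0.36  0.33 -0.47  1.77  0.17  1.08 -2.4 ]
xyz [0.287, -1.19, 1.819] twist [-0.207, -2.568, -0.903]
```

Request:
jog_arm --moves '[{"xyz":[0.1,-0.6,0.2],"twist":[-0.05,-0.9,-0.3],"grip":1},{"xyz":[0.2,-1.19,0.6],"twist":[-0.14,-1.8,-0.6],"grip":1},{"xyz":[0.29,-1.19,1.2],"twist":[-0.207,-2.57,-0.9],"grip":1},{"xyz":[0.29,-1.19,1.82],"twist":[-0.207,-2.57,-0.9],"grip":1},{"xyz":[0.29,-1.19,1.82],"twist":[-0.207,-2.57,-0.9],"grip":1}]'

```text
clock: 6.38
position: [0.4432, 0.3805, 0.1256]
ee_rot: [2.994, 0.325, -0.693]
force: [-0.5, -0.9, -1.5]
width: 0.257
```

Run:
```python
from h import *
bar(.125,.45,.15,-.003,.003)
im=snap('side','s1.png')
c=cam('side')
p=proj(c,[.5457,.4075,.026]); print(p, [proj(c,q) for q in ([.4055,.398,.04],[.575,.473,.029])])
u,v=int(p[0]),int(p[1]); cr=im[v-60:v+60,u-70:u+90]
cv2.imwrite('pics/s1b.png',cv2.resize(cr,(800,600),interpolation=cv2.INTER_CUBIC)); print(u-70,v-60)
```

```text
t 6.38 p [0.4432 0.3805 0.1256] F [-0.5 -0.9 -1.5] w 0.257
[[0.877, 0.215, -0.429], [0.192, -0.977, -0.097], [-0.44, 0.002, -0.898]] q [-0.4   0.78 -0.49  1.41  0.08  1.4  -2.22]
xyz [0.26, -0.023, 0.508] twist [0.009, 0.029, -0.013]
[242.90920536 266.70248976] [array([297.00904118, 267.79004719]), array([224.48755939, 282.59450331])]
172 206
```

View pics/s1b.png

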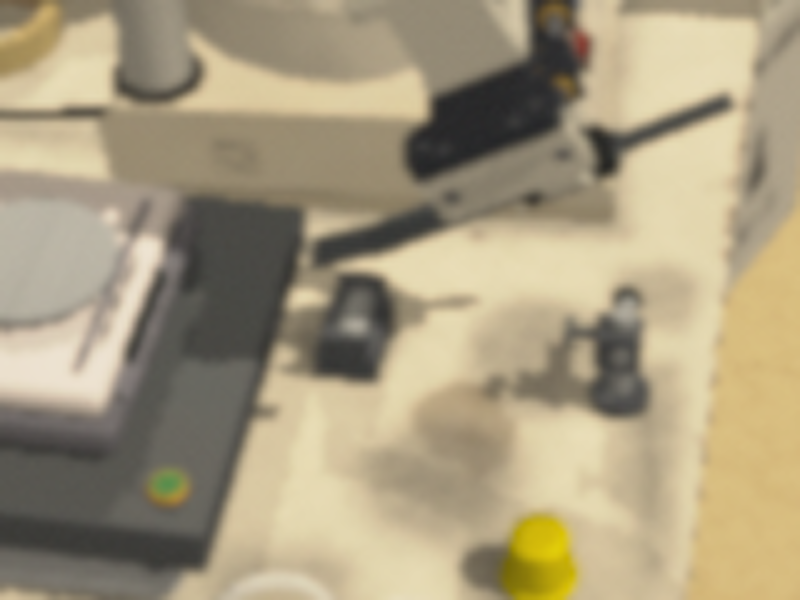

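Request:
jog_arm --moves '[{"xyz":[0.13,-0.02,0.25],"twist":[0,0.03,-0.01],"grip":1},{"xyz":[0.26,-0.02,0.5],"twist":[0,0.03,-0.01],"grip":1},{"xyz":[0.26,-0.02,0.5],"twist":[0,0.03,-0.01],"grip":1}]'

```text
clock: 6.8
position: [0.4451, 0.382, 0.0938]
ee_rot: [3.0, 0.327, -0.679]
force: [-0.5, -0.2, -2.0]
width: 0.254
```

Run:
```python
from h import *
c=cam('side'); P,M=barpose(.125,.45,.15,-.003,.04)
P=np.array([.4432,.3805,.1256])
toe=P-(H)*-M[:,2]+.14*M[:,0]-.0065*M[:,2]; print("toe",toe,proj(c,toe),"seen 235.6 255.6")
bar(.085,.45,.15,-.003,.003)
```

```text
toe [0.56657621 0.40783034 0.06533514] [234.28111271 254.48025066] seen 235.6 255.6
t 6.8 p [0.4451 0.382  0.0938] F [-0.5 -0.2 -2. ] w 0.254
[[0.881, 0.215, -0.421], [0.194, -0.977, -0.094], [-0.431, 0.001, -0.902]] q [-0.41  0.81 -0.48  1.43  0.1   1.34 -2.21]
xyz [0.66, -0.004, 0.05] twist [0.002, -0.025, -0.006]
```

Request:
jog_arm --moves '[{"xyz":[0.2,0,0],"twist":[0,0,0],"grip":1},{"xyz":[0.4,0,0],"twist":[0,0,0],"grip":1},{"xyz":[0.66,0,0.02],"twist":[0,0,0],"grip":1},{"xyz":[0.66,0,0.02],"twist":[0,0,0],"grip":1}]'

```text
clock: 7.3
position: [0.4817, 0.39, 0.0755]
ee_rot: [3.002, 0.324, -0.677]
force: [0.3, -0.3, -2.4]
width: 0.257
```

Run:
```python
from h import *
bar(.085,.25,.15,-.003,.001)
bar(.085,.16,.15,-.003,.0)
```

```text
t 7.3 p [0.4817 0.39   0.0755] F [ 0.3 -0.3 -2.4] w 0.257
[[0.882, 0.213, -0.419], [0.193, -0.977, -0.092], [-0.429, 0.0, -0.903]] q [-0.41  0.88 -0.46  1.33  0.12  1.37 -2.19]
xyz [-0.052, -0.004, 0.361] twist [-0.005, 1.111, -0.016]
t 7.3 p [0.4817 0.39   0.0755] F [ 0.3 -0.3 -2.4] w 0.257
[[0.882, 0.213, -0.419], [0.193, -0.977, -0.092], [-0.429, 0.0, -0.903]] q [-0.41  0.88 -0.46  1.33  0.12  1.37 -2.19]
xyz [-0.041, -0.004, 0.506] twist [-0.004, 1.626, -0.016]
```

Request:
jog_arm --moves '[{"xyz":[-0.03,0,0.18],"twist":[0,0.55,0],"grip":1},{"xyz":[-0.05,0,0.36],"twist":[0,1.11,0],"grip":1},{"xyz":[-0.045,0,0.43],"twist":[0,1.36,0],"grip":1},{"xyz":[-0.04,0,0.5],"twist":[0,1.63,0],"grip":1},{"xyz":[-0.04,0,0.5],"twist":[0,1.63,0],"grip":1}]'

```text
clock: 7.92
position: [0.4647, 0.3874, 0.0513]
ee_rot: [3.097, 0.338, -0.248]
force: [-1.2, -0.7, -0.3]
width: 0.256
```

Run:
```python
from h import *
bar(.085,.06,.15,-.003,.0)
bar(.085,-.035,.15,-.003,.0)
```

```text
t 7.92 p [0.4647 0.3874 0.0513] F [-1.2 -0.7 -0.3] w 0.256
[[0.964, 0.216, -0.156], [0.213, -0.976, -0.034], [-0.159, -0.001, -0.987]] q [-0.46  0.72 -0.44  1.64  0.24  0.97 -2.31]
xyz [0.015, 0.014, 0.173] twist [-0.004, 0.572, -0.002]
t 7.92 p [0.4647 0.3874 0.0513] F [-1.2 -0.7 -0.3] w 0.256
[[0.964, 0.216, -0.156], [0.213, -0.976, -0.034], [-0.159, -0.001, -0.987]] q [-0.46  0.72 -0.44  1.64  0.24  0.97 -2.31]
xyz [0.007, 0.014, 0.311] twist [-0.004, 1.116, -0.002]
```

Request:
jog_arm --moves '[{"xyz":[0.01,0.01,0.06],"twist":[0,0.19,0],"grip":1},{"xyz":[0.015,0.01,0.12],"twist":[0,0.38,0],"grip":1},{"xyz":[0.015,0.014,0.173],"twist":[0,0.57,0],"grip":1},{"xyz":[0.015,0.014,0.173],"twist":[0,0.57,0],"grip":1}]'

```text
clock: 8.43
position: [0.465, 0.3873, 0.0416]
ee_rot: [3.117, 0.34, -0.093]
force: [-1.6, -0.3, 7.5]
width: 0.258
```

Run:
```python
from h import *
bar(.085,-.035,.15,-.003,.0)
```

```text
t 8.43 p [0.465  0.3873 0.0416] F [-1.6 -0.3  7.5] w 0.258
[[0.975, 0.216, -0.058], [0.215, -0.977, -0.011], [-0.059, -0.002, -0.998]] q [-0.49  0.68 -0.41  1.74  0.3   0.83 -2.38]
xyz [-0.039, 0.012, 0.149] twist [-0.01, 0.541, -0.004]
```

Request:
jog_arm --moves '[{"xyz":[-0.01,0.005,0.04],"twist":[0,0.14,0],"grip":1},{"xyz":[-0.02,0.01,0.08],"twist":[0,0.28,0],"grip":1},{"xyz":[-0.03,0.01,0.12],"twist":[0,0.42,0],"grip":1},{"xyz":[-0.04,0.01,0.16],"twist":[0,0.55,0],"grip":1},{"xyz":[-0.04,0.01,0.16],"twist":[0,0.55,0],"grip":1}]'

```text
clock: 9.05
position: [0.4639, 0.387, 0.0329]
ee_rot: [-3.115, -0.339, -0.061]
force: [0.9, 0.3, 10.9]
width: 0.257
```

Run:
```python
from h import *
bar(.085,-.035,0,0,.0)
im=snap('side','s2.png')
cr=im[206:326,172:332]
cv2.imwrite('pics/s2b.png',cv2.resize(cr,(800,600),interpolation=cv2.INTER_CUBIC))
```

```text
t 9.05 p [0.4639 0.387  0.0329] F [ 0.9  0.3 10.9] w 0.257
[[0.976, 0.215, 0.038], [0.215, -0.977, 0.011], [0.04, -0.003, -0.999]] q [-0.55  0.65 -0.36  1.83  0.37  0.69 -2.47]
xyz [-0.006, -0.252, 0.002] twist [-0.049, -0.026, 0.852]
```

View pics/s2b.png

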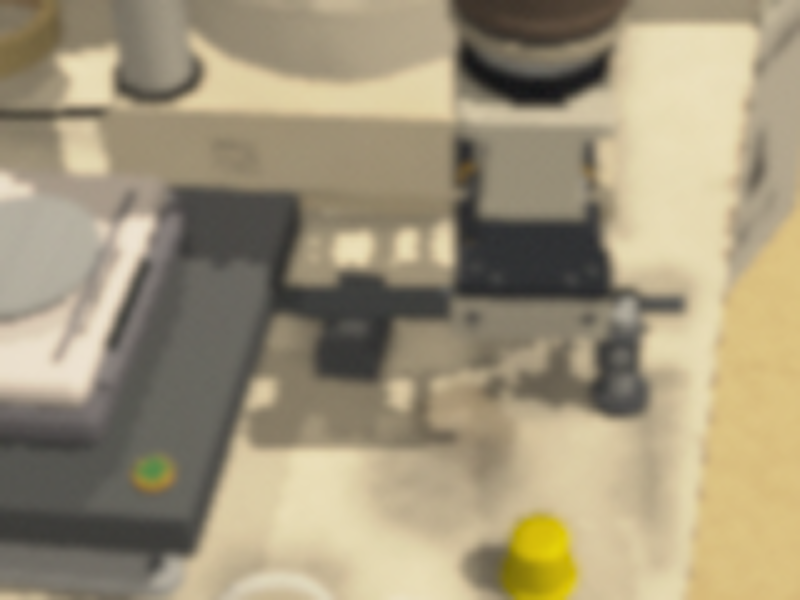

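The slab's front edge is up and the handle is low beside the collar. Next I swing it under the rod.

Run:
```python
from h import *
bar(.085,-.05,.15,-.003,.0)
bar(.085,-.05,0,0,.0)
```

```text
t 9.1 p [0.4639 0.387  0.0329] F [ 0.4  1.3 10.5] w 0.256
[[0.976, 0.215, 0.038], [0.215, -0.977, 0.011], [0.039, -0.003, -0.999]] q [-0.55  0.65 -0.36  1.83  0.37  0.69 -2.47]
xyz [-0.034, 0.011, 0.021] twist [-0.017, 0.061, -0.009]
t 9.1 p [0.4639 0.387  0.0329] F [ 0.4  1.3 10.5] w 0.256
[[0.976, 0.215, 0.038], [0.215, -0.977, 0.011], [0.039, -0.003, -0.999]] q [-0.55  0.65 -0.36  1.83  0.37  0.69 -2.47]
xyz [-0.011, -0.252, 0.022] twist [-0.055, 0.062, 0.85]
```

Request:
jog_arm --moves '[{"xyz":[-0.01,0,0.03],"twist":[-0.01,0.06,0],"grip":1},{"xyz":[-0.01,-0.06,0.03],"twist":[-0.02,0.06,0.21],"grip":1},{"xyz":[-0.01,-0.12,0.03],"twist":[-0.03,0.06,0.42],"grip":1},{"xyz":[-0.01,-0.18,0.03],"twist":[-0.04,0.06,0.63],"grip":1}]'

```text
clock: 9.6
position: [0.4619, 0.3977, 0.0314]
ee_rot: [-3.132, -0.165, -0.079]
force: [2.8, -0.1, 12.3]
width: 0.256
```

Run:
```python
from h import *
bar(.085,-.05,0,0,.0)
```

```text
t 9.6 p [0.4619 0.3977 0.0314] F [ 2.8 -0.1 12.3] w 0.256
[[0.993, 0.105, 0.05], [0.105, -0.994, 0.007], [0.051, -0.001, -0.999]] q [-0.6   0.65 -0.31  1.83  0.35  0.68 -2.59]
xyz [-0.022, -0.068, -0.003] twist [-0.018, -0.003, 0.214]
```

Request:
jog_arm --moves '[{"xyz":[0,-0.04,0],"twist":[0,0,0.1],"grip":1},{"xyz":[0,-0.07,0],"twist":[0,0,0.21],"grip":1},{"xyz":[0,-0.07,0],"twist":[0,0,0.21],"grip":1}]'

```text
clock: 9.98
position: [0.4612, 0.4021, 0.0313]
ee_rot: [-3.134, -0.109, -0.079]
force: [2.7, 1.6, 11.2]
width: 0.261
```

Run:
```python
from h import *
bar(.085,-.0,0,0,.0)
s,M=st(); g=np.array(s['position'])+M[:,2]*H; print("handle at rod",g-.055*M[:,0])
im=snap('side','s3.png'); cr=im[226:306,232:332]
w=snap('wrist','w4.png'); cv2.imwrite('pics/s3b.png',np.hstack([cv2.resize(cr,(400,320),interpolation=cv2.INTER_CUBIC),cv2.resize(w[100:420,150:410],(260,320))]))
```

```text
t 9.97 p [0.4612 0.4021 0.0313] F [ 2.7  1.6 11.2] w 0.261
[[0.996, 0.07, 0.05], [0.07, -0.998, 0.007], [0.05, -0.003, -0.999]] q [-0.61  0.65 -0.3   1.82  0.34  0.69 -2.62]
xyz [-0.002, 0.005, -0.074] twist [-0.02, -0.288, 0.01]
t 9.97 p [0.4612 0.4021 0.0313] F [ 2.7  1.6 11.2] w 0.261
[[0.996, 0.07, 0.05], [0.07, -0.998, 0.007], [0.05, -0.003, -0.999]] q [-0.61  0.65 -0.3   1.82  0.34  0.69 -2.62]
handle at rod [0.40673831 0.3982941  0.02278867]
```

View pics/s3b.png

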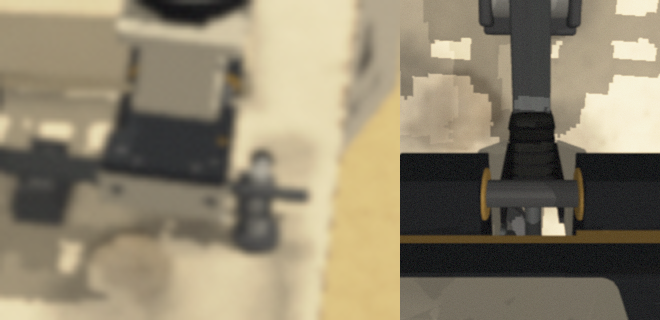

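Request:
jog_arm --moves '[{"xyz":[0,0,-0.02],"twist":[0,-0.09,0],"grip":1},{"xyz":[0,0,-0.045],"twist":[0,-0.18,0],"grip":1},{"xyz":[0,0,-0.07],"twist":[0,-0.28,0],"grip":1},{"xyz":[0,0,-0.07],"twist":[0,-0.28,0],"grip":1}]'

```text
clock: 10.58
position: [0.4614, 0.4023, 0.0356]
ee_rot: [-3.135, -0.108, -0.002]
force: [3.3, 2.2, 11.0]
width: 0.255
```

Run:
```python
from h import *
s,M=st(); g=np.array(s['position'])+M[:,2]*H; print("handle at rod",g-.055*M[:,0])
```

```text
t 10.57 p [0.4614 0.4023 0.0356] F [ 3.3  2.2 11. ] w 0.255
[[0.998, 0.069, 0.001], [0.069, -0.998, 0.004], [0.001, -0.004, -1.0]] q [-0.57  0.66 -0.34  1.78  0.3   0.75 -2.57]
handle at rod [0.40653985 0.39853048 0.02972526]
```

Request:
jog_arm --moves '[{"xyz":[0,0,-0.01],"twist":[0,-0.04,0],"grip":1},{"xyz":[0,0,-0.02],"twist":[0,-0.08,0],"grip":1},{"xyz":[0,0,-0.02],"twist":[0,-0.08,0],"grip":1}]'

```text
clock: 10.95
position: [0.4614, 0.4023, 0.0361]
ee_rot: [-3.136, -0.109, 0.02]
force: [4.1, 3.7, 2.1]
width: 0.258
```

Request:
jog_arm --moves '[{"xyz":[0,0,-0.008],"twist":[0,-0.02,0],"grip":1},{"xyz":[0,0,-0.008],"twist":[0,-0.02,0],"grip":0.35},{"xyz":[0,0,-0.008],"twist":[0,-0.02,0],"grip":0.1},{"xyz":[0,0,-0.008],"twist":[0,-0.02,0],"grip":0.0},{"xyz":[0,0,-0.008],"twist":[0,-0.02,0],"grip":0.0}]'

```text
clock: 11.58
position: [0.4584, 0.3994, 0.0347]
ee_rot: [3.138, 0.11, -0.032]
force: [0.1, -0.2, 0.4]
width: 0.497
```

Run:
```python
from h import *
s,M=st()
```

```text
t 11.57 p [0.4584 0.3994 0.0347] F [ 0.1 -0.2  0.4] w 0.497
[[0.997, 0.07, -0.02], [0.07, -0.998, -0.002], [-0.02, 0.001, -1.0]] q [-0.56  0.67 -0.35  1.77  0.29  0.77 -2.55]
```

Request:
jog_arm --moves '[{"xyz":[0,0,-0.8],"twist":[0,0,0],"grip":-0.1},{"xyz":[0,0,-1.7],"twist":[0,0,0],"grip":-0.3},{"xyz":[0,0.5,-2.6],"twist":[0,0,-1],"grip":-0.3},{"xyz":[0,1.3,-3],"twist":[0,0,-2],"grip":-0.3},{"xyz":[0,2.3,-3.2],"twist":[0,0,-3],"grip":-0.3}]'

```text
clock: 12.2
position: [0.4723, 0.2621, 0.2285]
ee_rot: [-2.996, -0.929, 0.027]
force: [1.4, -1.2, 1.4]
width: 0.653
```

Run:
```python
from h import *
go([.40,-.01,.2],yp(3.2))
```

```text
t 12.2 p [0.4723 0.2621 0.2285] F [ 1.4 -1.2  1.4] w 0.653
[[0.824, 0.566, -0.018], [0.566, -0.825, -0.0], [-0.015, -0.01, -1.0]] q [-0.19  0.37 -0.54  1.75  0.2   1.1  -1.77]
xyz [-3.552, 3.063, 0.497] twist [-0.13, -0.043, -14.889]
```

Request:
jog_arm --moves '[{"xyz":[-0.6,0.5,0],"twist":[0,0,-1],"grip":-0.3},{"xyz":[-1.2,1.1,0],"twist":[0,0,-2],"grip":-0.3},{"xyz":[-1.8,1.6,0.1],"twist":[0,0,-3],"grip":-0.3},{"xyz":[-2.5,2.2,0.2],"twist":[0,0,-4],"grip":-0.3},{"xyz":[-3,2.8,0.3],"twist":[0,0,-5],"grip":-0.3}]'

```text
clock: 12.82
position: [0.4162, 0.0248, 0.2108]
ee_rot: [-2.337, -2.082, 0.026]
force: [0.7, -0.1, 1.0]
width: 0.653
```

Request:
jog_arm --moves '[{"xyz":[0,0,0],"twist":[0,0,-1],"grip":-0.3},{"xyz":[0,0,0],"twist":[0,0,-2],"grip":-0.3},{"xyz":[0,0,0],"twist":[0,0,-3],"grip":-0.3},{"xyz":[0,0,0],"twist":[0,0,-4],"grip":-0.3},{"xyz":[0,0,0],"twist":[0,0,-5],"grip":-0.3}]'

```text
clock: 13.45
position: [0.417, 0.0265, 0.2109]
ee_rot: [-1.235, -2.869, 0.015]
force: [-0.6, 0.6, 0.4]
width: 0.651
```

Run:
```python
from h import *
go([.40,-.01,.2],yp(3.2))
```

```text
t 13.45 p [0.417  0.0265 0.2109] F [-0.6  0.6  0.4] w 0.651
[[-0.687, 0.726, -0.02], [0.726, 0.687, -0.002], [0.012, -0.016, -1.0]] q [ 0.51  0.23 -0.81  2.02  0.2   0.99  0.36]
xyz [-0.25, -0.622, 0.188] twist [-0.054, -0.106, -4.994]
```

Request:
jog_arm --moves '[{"xyz":[-0.25,-0.6,0.1],"twist":[-0.05,-0.1,-1],"grip":-0.3},{"xyz":[-0.25,-0.6,0.18],"twist":[-0.05,-0.1,-2],"grip":-0.3},{"xyz":[-0.25,-0.6,0.18],"twist":[-0.05,-0.1,-3],"grip":-0.3},{"xyz":[-0.25,-0.6,0.18],"twist":[-0.05,-0.1,-4],"grip":-0.3},{"xyz":[-0.25,-0.6,0.18],"twist":[-0.05,-0.1,-5],"grip":-0.3}]'

```text
clock: 14.08
position: [0.4008, -0.009, 0.2005]
ee_rot: [0.093, -3.139, 0.001]
force: [-0.5, 0.6, 0.3]
width: 0.655
```

Run:
```python
from h import *
s,M=st(); im=snap('wrist','w5.png'); c=cam('wrist',s); np.savez('w5.npz',K=c[0],T=c[1])
cv2.imwrite('pics/w5b.png',cv2.resize(im[:300,100:500],(800,600),interpolation=cv2.INTER_CUBIC))
```

```text
t 14.07 p [ 0.4008 -0.009   0.2005] F [-0.5  0.6  0.3] w 0.655
[[-0.998, -0.059, -0.001], [-0.059, 0.998, -0.001], [0.001, -0.0, -1.0]] q [ 0.73  0.24 -0.96  2.07  0.24  0.95  1.27]
```

View pics/w5b.png

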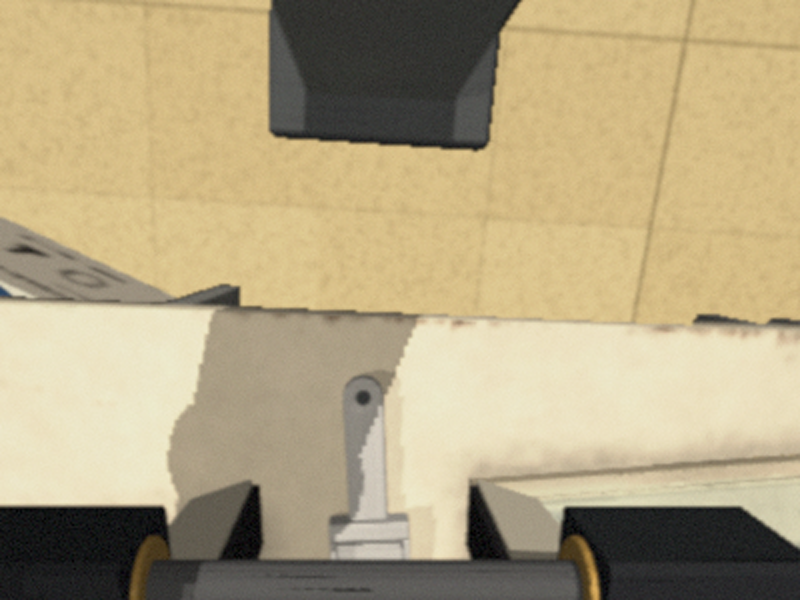

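Wrist view (2x crop): the tang runs from (363,378) to the end wall at (368,517), centred on column 365.

Run:
```python
from h import *
d=np.load('w5.npz'); c=(d['K'],d['T']); f=lambda u,v,z:onz(c,100+u/2,v/2,z)
a,b=f(363,378,.01),f(368,517,.015); print(a,b,np.linalg.norm((a-b)[:2]))
for q in [(344,440,.01),(383,440,.01),(330,520,.015),(409,517,.015),(347,500,.01),(386,500,.01),(344,400,.01),(381,400,.01)]: print(np.round(f(*q),4))
```

```text
[ 0.40099175 -0.01070371  0.01      ] [ 0.48677284 -0.00259622  0.015     ] 0.08616337453582887
[ 0.4396 -0.0198  0.01  ]
[0.4382 0.0035 0.01  ]
[ 0.4902 -0.0258  0.015 ]
[0.4853 0.0225 0.015 ]
[ 0.4785 -0.016   0.01  ]
[0.4771 0.008  0.01  ]
[ 0.4148 -0.0211  0.01  ]
[0.4136 0.0006 0.01  ]
```

Run:
```python
from h import *
go([.437,-.0083,.012],yp(3.232))
```

```text
t 14.12 p [ 0.4008 -0.0091  0.2004] F [ 0.6 -0.1 -1. ] w 0.649
[[-0.998, -0.068, -0.001], [-0.068, 0.998, -0.0], [0.001, -0.0, -1.0]] q [ 0.73  0.24 -0.97  2.07  0.24  0.95  1.28]
xyz [-0.607, -0.026, 3.139] twist [-0.002, -0.008, -0.129]
```

Request:
jog_arm --moves '[{"xyz":[-0.6,-0.03,1],"twist":[0,0,-0.13],"grip":-0.3},{"xyz":[-0.6,-0.03,1.8],"twist":[0,0,-0.13],"grip":-0.3},{"xyz":[-0.6,-0.03,2.4],"twist":[0,0,-0.13],"grip":-0.2},{"xyz":[-0.6,-0.03,2.8],"twist":[0,0,-0.13],"grip":-0.1},{"xyz":[-0.6,-0.03,2.8],"twist":[0,0,-0.13],"grip":0}]'

```text
clock: 14.75
position: [0.4356, -0.0088, 0.0312]
ee_rot: [0.118, -3.135, 0.0]
force: [0.4, -0.2, -0.4]
width: 0.511
```

Request:
jog_arm --moves '[{"xyz":[0,0,0.2],"twist":[0,0,0],"grip":0},{"xyz":[0,0,0.34],"twist":[0,0,0],"grip":0},{"xyz":[0,0,0.34],"twist":[0,0,0],"grip":0.2}]' --force 25

```text
clock: 15.12
position: [0.4369, -0.009, 0.0119]
ee_rot: [0.119, -3.138, 0.0]
force: [-0.1, 0.1, -0.5]
width: 0.436
```

Run:
```python
from h import *
go([.437,-.0083,.012],yp(3.232))
```

```text
t 15.12 p [ 0.4369 -0.009   0.0119] F [-0.1  0.1 -0.5] w 0.436
[[-0.997, -0.076, -0.001], [-0.076, 0.997, -0.0], [0.001, -0.0, -1.0]] q [ 0.41  0.59 -0.68  2.2   0.69  0.58  0.86]
xyz [-0.003, 0.011, -0.002] twist [-0.001, -0.006, -0.083]
```

Request:
jog_arm --moves '[{"xyz":[0,0.01,0],"twist":[0,0,-0.08],"grip":0.6},{"xyz":[0,0.01,0],"twist":[0,0,-0.08],"grip":1},{"xyz":[0,0.01,0],"twist":[0,0,-0.08],"grip":1},{"xyz":[0,0.01,0],"twist":[0,0,-0.08],"grip":1},{"xyz":[0,0.01,-0.2],"twist":[0,0,-0.08],"grip":1}]' --force 30

```text
clock: 15.75
position: [0.4361, -0.0084, 0.0238]
ee_rot: [0.142, -3.136, 0.0]
force: [0.1, 0.1, -0.7]
width: 0.255
```

Request:
jog_arm --moves '[{"xyz":[0,0,-0.8],"twist":[0,0,0],"grip":1},{"xyz":[0.4,0,-1.7],"twist":[0,0,0],"grip":1},{"xyz":[0.7,0.5,-2.5],"twist":[0,0,0],"grip":1},{"xyz":[0.7,1.4,-2.6],"twist":[0,0,0],"grip":1},{"xyz":[0.7,2.4,-2.6],"twist":[0,0,0],"grip":1}]'

```text
clock: 16.38
position: [0.3825, 0.1316, 0.1815]
ee_rot: [-0.135, 3.137, -0.002]
force: [2.3, 0.1, -1.0]
width: 0.256
```

Run:
```python
from h import *
go([.42,.44,.2],yp(3.2186))
```

```text
t 16.38 p [0.3825 0.1316 0.1815] F [ 2.3  0.1 -1. ] w 0.256
[[-0.996, -0.086, 0.002], [-0.086, 0.996, -0.001], [-0.001, -0.001, -1.0]] q [ 0.4   0.29 -1.02  2.09  0.32  0.91  0.86]
xyz [-1.066, 5.067, -0.313] twist [-0.007, 0.009, 0.052]
```

Run:
```python
from h import *
im=snap('top','t2.png'); c=cam('top'); g=cv2.cvtColor(im,cv2.COLOR_BGR2GRAY).astype(int)
for k in (.02,.06,.1):
    u=np.array([np.cos(.077),np.sin(.077),0]); v=np.array([-u[1],u[0],0])
    m=np.array([.5743,.4726,.065])+k*u
    l,r=proj(c,m+.11*v),proj(c,m-.11*v); print(k,l,r)
    y=int(round((l[1]+r[1])/2)); a,b=int(l[0]),int(r[0])
    print(y,a-6,g[y,a-6:a+8].tolist(),b-7,g[y,b-7:b+7].tolist())
l=proj(c,[.5743,.4726,.065]); print(l,g[int(l[1])-6:int(l[1])+8,int(l[0])].tolist())
```

```text
0.02 [141.29220268 185.66424401] [212.25286105 181.9234671 ]
184 135 [122, 115, 111, 118, 124, 96, 67, 70, 67, 93, 93, 73, 72, 76] 205 [71, 68, 71, 71, 72, 71, 35, 139, 173, 172, 167, 169, 169, 166]
0.06 [140.96198443 172.99919797] [211.70509517 169.32213708]
171 134 [142, 141, 140, 147, 144, 146, 103, 54, 65, 68, 62, 61, 63, 63] 204 [68, 69, 71, 69, 74, 71, 62, 60, 98, 109, 150, 172, 170, 169]
0.1 [140.63380568 160.4123742 ] [211.16069852 156.79831616]
159 134 [147, 146, 151, 152, 153, 137, 86, 55, 61, 62, 64, 57, 64, 60] 204 [70, 66, 70, 73, 68, 72, 51, 49, 75, 83, 117, 155, 165, 164]
[177.06673914 190.13596396] [72, 71, 70, 69, 70, 56, 54, 130, 158, 154, 150, 148, 153, 149]
```

Request:
jog_arm --moves '[{"xyz":[0,1,-0.3],"twist":[0,0,0],"grip":1},{"xyz":[0,2,-0.3],"twist":[0,0,0],"grip":1},{"xyz":[-0.2,3,-0.3],"twist":[0,0,0.05],"grip":1},{"xyz":[-0.4,4,-0.3],"twist":[0,0,0.05],"grip":1},{"xyz":[-0.6,5,-0.3],"twist":[0,0,0.05],"grip":1}]'

```text
clock: 17.05
position: [0.3909, 0.4348, 0.1981]
ee_rot: [0.128, -3.137, 0.001]
force: [0.4, -1.0, -0.5]
width: 0.256
```

Run:
```python
from h import *
u=np.array([np.cos(.077),np.sin(.077),0]); F=np.array([.605,.476,0])
go(F-.155*u+[0,0,.022],yp(.077+np.pi))
```

```text
t 17.05 p [0.3909 0.4348 0.1981] F [ 0.4 -1.  -0.5] w 0.256
[[-0.997, -0.082, -0.002], [-0.082, 0.997, -0.001], [0.002, -0.001, -1.0]] q [-0.32  0.57 -0.91  1.67  0.48  1.14  0.29]
xyz [-1.034, 0.408, 2.933] twist [-0.004, -0.01, 0.028]
```

Request:
jog_arm --moves '[{"xyz":[-0.6,0.41,0.5],"twist":[0,0,0.03],"grip":1},{"xyz":[-1.03,0.41,1.3],"twist":[0,0,0.03],"grip":1},{"xyz":[-1.03,0.41,2],"twist":[0,0,0.03],"grip":1},{"xyz":[-1.03,0.41,2.5],"twist":[0,0,0.03],"grip":1},{"xyz":[-1.03,0.41,2.5],"twist":[0,0,0.03],"grip":1}]'

```text
clock: 17.68
position: [0.4495, 0.4609, 0.0458]
ee_rot: [0.12, -3.134, 0.006]
force: [-0.5, -0.0, -1.1]
width: 0.258
```

Run:
```python
from h import *
u=np.array([np.cos(.077),np.sin(.077),0]); F=np.array([.605,.476,0])
go(F-.155*u+[0,0,.022],yp(.077+np.pi))
im=snap('top','t3.png'); im2=snap('side','s4.png')
cv2.imwrite('pics/m4.png',np.hstack([cv2.resize(im[150:250,120:240],(480,400),interpolation=cv2.INTER_CUBIC),cv2.resize(im2[220:320,190:270],(320,400),interpolation=cv2.INTER_CUBIC)]))
```

```text
t 17.68 p [0.4495 0.4609 0.0458] F [-0.5 -0.  -1.1] w 0.258
[[-0.997, -0.077, -0.005], [-0.077, 0.997, -0.004], [0.005, -0.004, -1.0]] q [-0.4   0.81 -0.77  1.65  0.66  0.97  0.23]
xyz [-0.022, 0.053, 0.397] twist [-0.02, -0.029, -0.002]
```

View pics/m4.png

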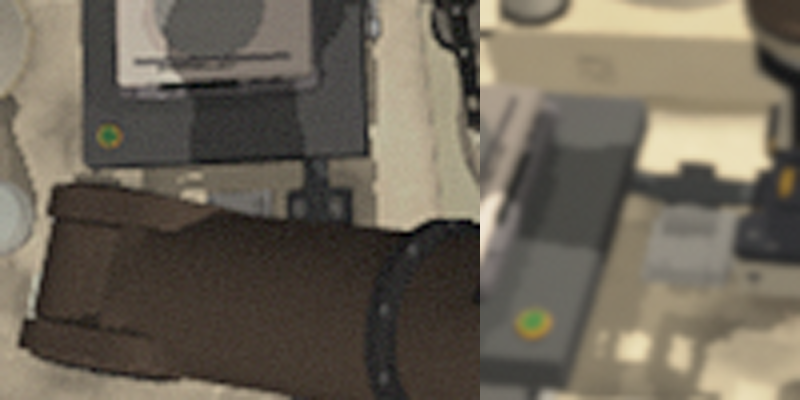

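Run:
```python
from h import *
c=cam('top'); f=lambda u,v,z:onz(c,120+u/4,150+v/4,z)
u=np.array([np.cos(.077),np.sin(.077),0]);v=np.array([-u[1],u[0],0])
p=np.array([.4495,.4609,0])
for q in [(209,192,.047),(272,190,.047),(85,165,.066),(368,156,.066)]:
    w=f(*q); print(np.round(w,4),"along/lat rel TCP",np.round([(w-p)@u,(w-p)@v],4))
```

```text
[0.5518 0.4902 0.047 ] along/lat rel TCP [0.1042 0.0214]
[0.5545 0.441  0.047 ] along/lat rel TCP [ 0.1031 -0.0279]
[0.5681 0.5828 0.066 ] along/lat rel TCP [0.1276 0.1124]
[0.5802 0.3644 0.066 ] along/lat rel TCP [ 0.1229 -0.1063]
```

Request:
jog_arm --moves '[{"xyz":[-0.02,0.05,0.2],"twist":[-0.02,-0.03,0],"grip":1},{"xyz":[-0.02,0.08,0.4],"twist":[-0.02,-0.03,0],"grip":1},{"xyz":[-0.02,0.08,0.5],"twist":[-0.02,-0.03,0],"grip":1},{"xyz":[-0.02,0.08,0.54],"twist":[-0.02,-0.03,0],"grip":1},{"xyz":[-0.02,0.08,0.55],"twist":[-0.02,-0.03,0],"grip":1}]'

```text
clock: 18.4
position: [0.4511, 0.4678, 0.0148]
ee_rot: [-0.12, 3.135, 0.006]
force: [-0.2, -0.5, -1.4]
width: 0.258
```

Run:
```python
from h import *
s,M=st(); u=np.array([np.cos(.077),np.sin(.077),0])
p=np.array(s['position']); p[2]=.0125; go(p+.045*u,yp(.077+np.pi))
```

```text
t 18.4 p [0.4511 0.4678 0.0148] F [-0.2 -0.5 -1.4] w 0.258
[[-0.997, -0.076, 0.004], [-0.076, 0.997, 0.004], [-0.004, 0.003, -1.0]] q [-0.42  0.84 -0.75  1.67  0.7   0.91  0.2 ]
t 18.4 p [0.4511 0.4678 0.0148] F [-0.2 -0.5 -1.4] w 0.258
[[-0.997, -0.076, 0.004], [-0.076, 0.997, 0.004], [-0.004, 0.003, -1.0]] q [-0.42  0.84 -0.75  1.67  0.7   0.91  0.2 ]
xyz [-0.75, 0.0, 0.041] twist [0.019, 0.023, -0.003]
```

Request:
jog_arm --moves '[{"xyz":[-0.1,-0.03,0.03],"twist":[0.02,0.02,0],"grip":1},{"xyz":[-0.35,-0.03,0.035],"twist":[0.02,0.02,0],"grip":1},{"xyz":[-0.55,-0.03,0.035],"twist":[0.02,0.02,0],"grip":1},{"xyz":[-0.75,-0.03,0.035],"twist":[0.02,0.02,0],"grip":1},{"xyz":[-0.75,-0.03,0.035],"twist":[0.02,0.02,0],"grip":1}]'

```text
clock: 19.02
position: [0.4977, 0.4691, 0.0127]
ee_rot: [-0.117, 3.138, 0.0]
force: [-0.6, -0.2, -1.3]
width: 0.256
```

Run:
```python
from h import *
s,M=st(); u=np.array([np.cos(.077),np.sin(.077),0])
p=np.array(s['position']); w=p-[.4495,.4609,0]; print("along",w@u,"lat",-w[0]*u[1]+w[1]*u[0])
p[2]=.0125; go(p+.020*u,yp(.077+np.pi))
```

```text
t 19.02 p [0.4977 0.4691 0.0127] F [-0.6 -0.2 -1.3] w 0.256
[[-0.997, -0.074, 0.001], [-0.074, 0.997, 0.0], [-0.001, -0.0, -1.0]] q [-0.4   0.89 -0.74  1.57  0.69  0.96  0.28]
along 0.048681172639508344 lat 0.004462388359670321
t 19.02 p [0.4977 0.4691 0.0127] F [-0.6 -0.2 -1.3] w 0.256
[[-0.997, -0.074, 0.001], [-0.074, 0.997, 0.0], [-0.001, -0.0, -1.0]] q [-0.4   0.89 -0.74  1.57  0.69  0.96  0.28]
xyz [-0.333, 0.001, 0.005] twist [-0.0, 0.006, -0.015]
```

Request:
jog_arm --moves '[{"xyz":[-0.1,0.003,0.005],"twist":[0,0,0],"grip":1},{"xyz":[-0.2,0.006,0.005],"twist":[0,0,0],"grip":1},{"xyz":[-0.3,0.008,0.005],"twist":[0,0,0],"grip":1},{"xyz":[-0.3,0.008,0.005],"twist":[0,0,0],"grip":1}]'

```text
clock: 19.52
position: [0.5148, 0.4712, 0.0126]
ee_rot: [-0.119, 3.138, -0.0]
force: [0.0, 0.3, -0.6]
width: 0.259
```

Request:
jog_arm --moves '[{"xyz":[-0.03,0,0],"twist":[0,0,0],"grip":1},{"xyz":[-0.06,0,0],"twist":[0,0,0],"grip":1},{"xyz":[-0.06,0,0],"twist":[0,0,0],"grip":1}]'

```text
clock: 19.9
position: [0.5178, 0.4716, 0.0126]
ee_rot: [-0.12, 3.139, -0.0]
force: [0.1, -1.2, -1.3]
width: 0.258
```

Request:
jog_arm --moves '[{"xyz":[-0.02,0,0],"twist":[0,0,0],"grip":1},{"xyz":[-0.04,0,0],"twist":[0,0,0],"grip":1},{"xyz":[-0.04,0,0],"twist":[0,0,0],"grip":1}]'

```text
clock: 20.27
position: [0.5202, 0.4717, 0.0126]
ee_rot: [-0.119, 3.139, 0.0]
force: [0.6, 0.4, -1.4]
width: 0.256
```

Request:
jog_arm --moves '[{"xyz":[-0.02,0,0],"twist":[0,0,0],"grip":1},{"xyz":[-0.04,0,0],"twist":[0,0,0],"grip":1},{"xyz":[-0.04,0,0],"twist":[0,0,0],"grip":1}]'

```text
clock: 20.65
position: [0.5219, 0.4719, 0.0125]
ee_rot: [0.12, -3.139, 0.0]
force: [-2.5, -0.5, -0.4]
width: 0.258
```

Request:
jog_arm --moves '[{"xyz":[-0.02,0,0],"twist":[0,0,0],"grip":1},{"xyz":[-0.03,0,0],"twist":[0,0,0],"grip":1},{"xyz":[-0.03,0,0],"twist":[0,0,0],"grip":1}]'

```text
clock: 21.02
position: [0.5221, 0.472, 0.0124]
ee_rot: [0.122, -3.137, 0.002]
force: [-8.0, -2.7, 1.6]
width: 0.256
```

Request:
jog_arm --moves '[{"xyz":[0.025,0,0],"twist":[0,0,0],"grip":1},{"xyz":[0.025,0,0],"twist":[0,0,0],"grip":1}]'

```text
clock: 21.28
position: [0.5221, 0.4719, 0.0125]
ee_rot: [0.121, -3.139, 0.001]
force: [-4.6, -1.4, -0.3]
width: 0.258
```

Request:
jog_arm --moves '[{"xyz":[0,0,0],"twist":[0,0,0],"grip":0.4},{"xyz":[0,0,0],"twist":[0,0,0],"grip":0.2},{"xyz":[0,0,0],"twist":[0,0,0],"grip":0.1},{"xyz":[0,0,0],"twist":[0,0,0],"grip":0.1}]'

```text
clock: 21.78
position: [0.5232, 0.4719, 0.0128]
ee_rot: [-0.119, 3.138, 0.0]
force: [0.7, -0.1, -1.2]
width: 0.448
```

Request:
jog_arm --moves '[{"xyz":[0,0,-0.4],"twist":[0,0,0],"grip":0.1},{"xyz":[0,0,-1.2],"twist":[0,0,0],"grip":0.1},{"xyz":[0.3,-0.2,-1.8],"twist":[0,0,0],"grip":0.1},{"xyz":[0.8,-0.7,-1.8],"twist":[0,0,0],"grip":0.1},{"xyz":[1.0,-1.1,-1.8],"twist":[0,0,0],"grip":0.1}]'

```text
clock: 22.4
position: [0.4665, 0.4014, 0.1231]
ee_rot: [-0.123, 3.137, 0.001]
force: [1.3, 0.8, 0.2]
width: 0.447
```

```bash
cat >> h.py <<'E'
FL=np.diag([-1,-1,1.])
def barf(*a,**k):
    p,M=barpose(*a,**k); go(p,M@FL)
E
python3 - <<'E'
from h import *
go([.4614,.4022,.037],yp(.068+np.pi))
im=snap('wrist','w6.png'); s=arm.observe(); c=cam('wrist',s); print(proj(c,[.4614,.4022,.04]))
a=snap('top','t4.png'); b=snap('side','s5.png')
cv2.imwrite('pics/m5.png',np.hstack([cv2.resize(im,(400,300)),cv2.resize(b[220:320,180:314],(400,300),interpolation=cv2.INTER_CUBIC)]))
E
```

```text
t 22.4 p [0.4665 0.4014 0.1231] F [1.3 0.8 0.2] w 0.447
[[-0.997, -0.078, 0.002], [-0.078, 0.997, 0.001], [-0.003, 0.001, -1.0]] q [-0.26  0.68 -0.84  1.68  0.58  1.05  0.36]
xyz [0.088, 0.018, 1.436] twist [0.005, 0.014, 0.058]
[289.38000184 212.97771475]
```

View pics/m5.png

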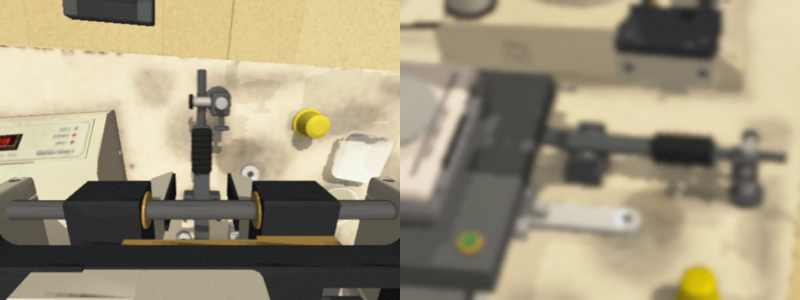

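Run:
```python
from h import *
im=cv2.imread('pics/w6.png'); c=cam('wrist'); g=cv2.cvtColor(im,cv2.COLOR_BGR2GRAY).astype(int)
for r in (190,205,220,235): print(r,262,g[r,262:304].tolist())
print(g[170:250:2,282].tolist())
```

```text
190 262 [184, 186, 183, 182, 168, 131, 85, 43, 24, 30, 27, 34, 29, 29, 31, 24, 30, 29, 30, 29, 35, 30, 34, 26, 30, 35, 27, 34, 35, 29, 25, 28, 24, 31, 62, 84, 101, 112, 110, 106, 106, 108]
205 262 [195, 198, 198, 192, 174, 140, 85, 40, 34, 26, 31, 27, 25, 32, 34, 29, 31, 34, 37, 34, 35, 33, 35, 27, 31, 36, 35, 29, 35, 30, 28, 36, 27, 32, 55, 80, 94, 104, 105, 108, 107, 110]
220 262 [205, 205, 204, 190, 168, 126, 76, 45, 35, 36, 37, 41, 40, 36, 42, 38, 35, 37, 37, 39, 34, 39, 36, 32, 40, 35, 39, 32, 38, 34, 30, 36, 20, 61, 111, 158, 184, 193, 181, 173, 156, 154]
235 262 [232, 232, 232, 233, 225, 193, 134, 73, 28, 33, 36, 34, 36, 32, 40, 25, 43, 33, 37, 38, 40, 38, 37, 32, 40, 34, 39, 33, 35, 34, 34, 27, 37, 79, 143, 201, 224, 229, 231, 227, 227, 220]
[80, 88, 85, 85, 75, 36, 37, 42, 36, 34, 35, 39, 34, 30, 32, 36, 34, 37, 28, 37, 37, 39, 26, 34, 36, 34, 36, 30, 29, 34, 32, 39, 39, 35, 31, 29, 31, 67, 89, 88]
```

Run:
```python
from h import *
for i in range(3):
    s=arm.observe(); c=cam('wrist',s); print(s['clock'],np.round(s['position'],4),np.round(s['ee_rot'],4),proj(c,[.4614,.4022,.04]),onz(c,282,211,.04))
go([.4614,.4010,.037],yp(.068+np.pi))
```

```text
22.55 [0.4683 0.4007 0.1225] [-1.1870e-01  3.1367e+00 -2.0000e-04] [285.64144558 210.39187722] [0.46213325 0.39931321 0.04      ]
22.55 [0.4683 0.4007 0.1225] [-1.1870e-01  3.1367e+00 -2.0000e-04] [285.64144558 210.39187722] [0.46213325 0.39931321 0.04      ]
22.55 [0.4683 0.4007 0.1225] [-1.1870e-01  3.1367e+00 -2.0000e-04] [285.64144558 210.39187722] [0.46213325 0.39931321 0.04      ]
t 22.55 p [0.4683 0.4007 0.1225] F [ 0.6  0.3 -0.3] w 0.447
[[-0.997, -0.076, 0.003], [-0.076, 0.997, -0.0], [-0.003, -0.0, -1.0]] q [-0.25  0.69 -0.84  1.68  0.58  1.05  0.36]
xyz [0.119, 0.013, 1.424] twist [-0.001, 0.015, 0.044]
```

Request:
jog_arm --moves '[{"xyz":[0.1,0.01,0.7],"twist":[0,0,0.04],"grip":0.1},{"xyz":[0.11,0.01,1.2],"twist":[0,0,0.04],"grip":0.1},{"xyz":[0.11,0.01,1.42],"twist":[0,0,0.04],"grip":0.1},{"xyz":[0.11,0.01,1.42],"twist":[0,0,0.04],"grip":0.1}]'

```text
clock: 23.05
position: [0.4614, 0.4022, 0.0354]
ee_rot: [-0.109, 3.14, 0.0]
force: [-0.2, 0.4, 0.9]
width: 0.447
```

Request:
jog_arm --moves '[{"xyz":[0,0,0],"twist":[0,0,0],"grip":0.5},{"xyz":[0,0,0],"twist":[0,0,0],"grip":1},{"xyz":[0,0,0],"twist":[0,0,0],"grip":1},{"xyz":[0,0,0],"twist":[0,0,0],"grip":1}]' --force 50

```text
clock: 23.55
position: [0.4618, 0.4023, 0.0364]
ee_rot: [-0.109, 3.138, 0.002]
force: [0.4, 0.3, 5.8]
width: 0.259
```

Run:
```python
from h import *
barf(.0845,-.05,0,0,.0)
```

```text
t 23.55 p [0.4618 0.4023 0.0364] F [0.4 0.3 5.8] w 0.259
[[-0.998, -0.069, 0.002], [-0.069, 0.998, 0.001], [-0.002, 0.001, -1.0]] q [-0.3   0.78 -0.77  1.75  0.68  0.9   0.27]
xyz [0.021, -0.009, 0.081] twist [0.006, -0.275, 0.008]
```

Request:
jog_arm --moves '[{"xyz":[0.005,0,0.03],"twist":[0,-0.09,0],"grip":1},{"xyz":[0.01,0,0.06],"twist":[0,-0.18,0],"grip":1},{"xyz":[0.015,0,0.08],"twist":[0,-0.27,0],"grip":1},{"xyz":[0.015,0,0.085],"twist":[0,-0.28,0],"grip":1},{"xyz":[0.015,0,0.085],"twist":[0,-0.28,0],"grip":1}]'

```text
clock: 24.18
position: [0.4615, 0.4025, 0.0321]
ee_rot: [-0.107, 3.088, 0.005]
force: [-0.5, -1.5, 12.5]
width: 0.259
```

Run:
```python
from h import *
barf(.0845,-.05,.15,-.003,.0)
s,M=st(); g=np.array(s['position'])+M[:,2]*.0064; print("handle at rod",g+.055*M[:,0])
```

```text
t 24.18 p [0.4615 0.4025 0.0321] F [-0.5 -1.5 12.5] w 0.259
[[-0.996, -0.069, 0.052], [-0.069, 0.998, 0.005], [-0.052, 0.001, -0.999]] q [-0.33  0.76 -0.74  1.79  0.73  0.85  0.2 ]
xyz [-0.0, -0.274, 0.009] twist [-0.036, 0.014, -0.852]
t 24.18 p [0.4615 0.4025 0.0321] F [-0.5 -1.5 12.5] w 0.259
[[-0.996, -0.069, 0.052], [-0.069, 0.998, 0.005], [-0.052, 0.001, -0.999]] q [-0.33  0.76 -0.74  1.79  0.73  0.85  0.2 ]
handle at rod [0.40699269 0.39871603 0.02287593]
```

Request:
jog_arm --moves '[{"xyz":[0,-0.05,0.005],"twist":[-0.01,0,-0.2],"grip":1},{"xyz":[0,-0.11,0.005],"twist":[-0.02,0,-0.4],"grip":1},{"xyz":[0,-0.17,0.005],"twist":[-0.03,0.01,-0.6],"grip":1},{"xyz":[0,-0.23,0.005],"twist":[-0.04,0.01,-0.75],"grip":1},{"xyz":[0,-0.29,0.005],"twist":[-0.04,0.01,-0.87],"grip":1}]'

```text
clock: 24.8
position: [0.4631, 0.3866, 0.0322]
ee_rot: [-0.342, 3.071, 0.014]
force: [2.4, 3.7, 11.1]
width: 0.256
```

Run:
```python
from h import *
s,M=st(); g=np.array(s['position'])+M[:,2]*.0064; h=g+.055*M[:,0]; print("handle at rod",h)
for t in (0,.08,.16): barf(.0845,t,.15,-.003,.0)
```

```text
t 24.8 p [0.4631 0.3866 0.0322] F [ 2.4  3.7 11.1] w 0.256
[[-0.974, -0.22, 0.05], [-0.22, 0.975, 0.015], [-0.052, 0.003, -0.999]] q [-0.28  0.76 -0.78  1.82  0.75  0.84  0.35]
handle at rod [0.40982501 0.37462822 0.02292986]
t 24.8 p [0.4631 0.3866 0.0322] F [ 2.4  3.7 11.1] w 0.256
[[-0.974, -0.22, 0.05], [-0.22, 0.975, 0.015], [-0.052, 0.003, -0.999]] q [-0.28  0.76 -0.78  1.82  0.75  0.84  0.35]
xyz [-0.007, -0.007, -0.06] twist [0.02, 0.298, 0.022]
t 24.8 p [0.4631 0.3866 0.0322] F [ 2.4  3.7 11.1] w 0.256
[[-0.974, -0.22, 0.05], [-0.22, 0.975, 0.015], [-0.052, 0.003, -0.999]] q [-0.28  0.76 -0.78  1.82  0.75  0.84  0.35]
xyz [-0.041, -0.007, -0.17] twist [0.019, 0.756, 0.023]
t 24.8 p [0.4631 0.3866 0.0322] F [ 2.4  3.7 11.1] w 0.256
[[-0.974, -0.22, 0.05], [-0.22, 0.975, 0.015], [-0.052, 0.003, -0.999]] q [-0.28  0.76 -0.78  1.82  0.75  0.84  0.35]
xyz [-0.084, -0.007, -0.277] twist [0.018, 1.215, 0.024]
```

Request:
jog_arm --moves '[{"xyz":[-0.003,-0.005,-0.03],"twist":[0.01,0.15,0.01],"grip":1},{"xyz":[-0.007,-0.007,-0.06],"twist":[0.02,0.3,0.02],"grip":1},{"xyz":[-0.015,-0.007,-0.085],"twist":[0.02,0.41,0.02],"grip":1},{"xyz":[-0.023,-0.007,-0.11],"twist":[0.02,0.52,0.02],"grip":1},{"xyz":[-0.03,-0.007,-0.13],"twist":[0.02,0.6,0.02],"grip":1}]'

```text
clock: 25.42
position: [0.4638, 0.3864, 0.0401]
ee_rot: [0.336, -3.069, 0.01]
force: [-1.0, 2.1, 13.9]
width: 0.259
```

Request:
jog_arm --moves '[{"xyz":[-0.005,0,-0.02],"twist":[0,0.08,0],"grip":1},{"xyz":[-0.01,0,-0.04],"twist":[0,0.16,0],"grip":1},{"xyz":[-0.015,0,-0.06],"twist":[0,0.25,0],"grip":1},{"xyz":[-0.025,0,-0.08],"twist":[0,0.34,0],"grip":1},{"xyz":[-0.035,0,-0.1],"twist":[0,0.43,0],"grip":1}]'

```text
clock: 26.05
position: [0.4656, 0.3851, 0.0442]
ee_rot: [0.327, -2.992, 0.027]
force: [-1.1, 1.4, 5.2]
width: 0.255
```

Run:
```python
from h import *
for t in (.25,.35): barf(.0845,t,.15,-.003,.002)
```

```text
t 26.05 p [0.4656 0.3851 0.0442] F [-1.1  1.4  5.2] w 0.255
[[-0.968, -0.216, -0.128], [-0.214, 0.976, -0.032], [0.132, -0.003, -0.991]] q [-0.23  0.84 -0.85  1.65  0.6   1.06  0.53]
xyz [-0.054, 0.025, -0.242] twist [-0.019, 0.674, -0.003]
t 26.05 p [0.4656 0.3851 0.0442] F [-1.1  1.4  5.2] w 0.255
[[-0.968, -0.216, -0.128], [-0.214, 0.976, -0.032], [0.132, -0.003, -0.991]] q [-0.23  0.84 -0.85  1.65  0.6   1.06  0.53]
xyz [-0.107, 0.024, -0.376] twist [-0.019, 1.247, -0.004]
```

Request:
jog_arm --moves '[{"xyz":[-0.02,0.01,-0.08],"twist":[0,0.17,0],"grip":1},{"xyz":[-0.04,0.02,-0.16],"twist":[0,0.4,0],"grip":1},{"xyz":[-0.055,0.025,-0.24],"twist":[-0.02,0.67,0],"grip":1},{"xyz":[-0.08,0.025,-0.31],"twist":[-0.02,0.96,0],"grip":1},{"xyz":[-0.107,0.025,-0.376],"twist":[-0.02,1.25,0],"grip":1}]'

```text
clock: 26.68
position: [0.4743, 0.3869, 0.0643]
ee_rot: [0.301, -2.773, 0.057]
force: [1.0, 0.1, -2.7]
width: 0.257
```

Run:
```python
from h import *
barf(.0845,.42,.15,-.003,.003)
barf(.130,.42,.15,-.003,.003)
```

```text
t 26.68 p [0.4743 0.3869 0.0643] F [ 1.   0.1 -2.7] w 0.257
[[-0.916, -0.215, -0.338], [-0.201, 0.977, -0.077], [0.347, -0.003, -0.938]] q [-0.22  0.95 -0.87  1.42  0.46  1.34  0.68]
xyz [-0.017, 0.029, -0.137] twist [-0.01, 0.379, -0.013]
t 26.68 p [0.4743 0.3869 0.0643] F [ 1.   0.1 -2.7] w 0.257
[[-0.916, -0.215, -0.338], [-0.201, 0.977, -0.077], [0.347, -0.003, -0.938]] q [-0.22  0.95 -0.87  1.42  0.46  1.34  0.68]
xyz [0.74, 0.027, -0.187] twist [-0.01, 0.379, -0.013]
```

Request:
jog_arm --moves '[{"xyz":[-0.015,0.03,-0.137],"twist":[0,0.38,0],"grip":1},{"xyz":[0.1,0.03,-0.15],"twist":[0,0.38,0],"grip":1},{"xyz":[0.3,0.03,-0.16],"twist":[0,0.38,0],"grip":1},{"xyz":[0.55,0.03,-0.17],"twist":[0,0.38,0],"grip":1},{"xyz":[0.8,0.03,-0.19],"twist":[0,0.38,0],"grip":1}]'

```text
clock: 27.3
position: [0.4321, 0.3807, 0.0932]
ee_rot: [0.297, -2.711, 0.064]
force: [0.1, -0.0, -2.4]
width: 0.256
```

Run:
```python
from h import *
go([.40,.32,.20],yp(.5)@FL)
s,M=st(); print("toe",np.array(s['position'])+M[:,2]*.0064-M[:,0]*.14-M[:,2]*.0065)
im=snap('top','t5.png'); b=snap('side','s6.png')
cv2.imwrite('pics/m6.png',np.hstack([cv2.resize(im[130:270,110:310],(400,280),interpolation=cv2.INTER_CUBIC),cv2.resize(b[220:320,170:312],(400,280),interpolation=cv2.INTER_CUBIC)]))
```

```text
t 27.3 p [0.4321 0.3807 0.0932] F [ 0.1 -0.  -2.4] w 0.256
[[-0.893, -0.216, -0.394], [-0.198, 0.976, -0.088], [0.404, -0.001, -0.915]] q [-0.2   0.91 -0.91  1.47  0.4   1.37  0.66]
xyz [1.397, -0.874, -1.327] twist [0.331, -2.369, -1.593]
t 27.3 p [0.4321 0.3807 0.0932] F [ 0.1 -0.  -2.4] w 0.256
[[-0.893, -0.216, -0.394], [-0.198, 0.976, -0.088], [0.404, -0.001, -0.915]] q [-0.2   0.91 -0.91  1.47  0.4   1.37  0.66]
toe [0.55718836 0.40840703 0.03671926]
```

View pics/m6.png

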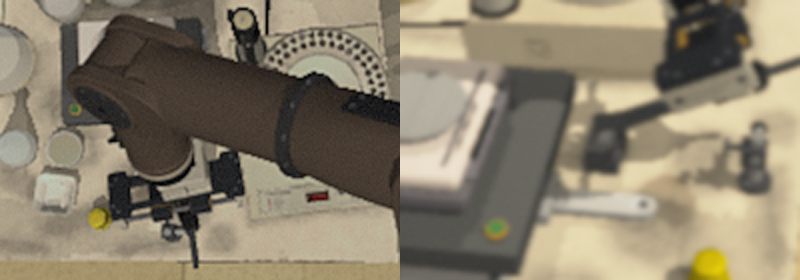

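Request:
jog_arm --moves '[{"xyz":[0.3,0,-0.6],"twist":[0,0,0],"grip":1},{"xyz":[0.6,0,-1.4],"twist":[0,-0.5,0],"grip":1},{"xyz":[1.0,-0.3,-1.9],"twist":[0.2,-1.4,-0.3],"grip":1},{"xyz":[1.3,-0.6,-2],"twist":[0,-2.37,0],"grip":1},{"xyz":[1.3,-0.8,-2],"twist":[0,-2.37,0],"grip":1}]'

```text
clock: 28.02
position: [0.4176, 0.328, 0.2354]
ee_rot: [-0.348, 3.12, -0.006]
force: [0.8, 0.0, -2.2]
width: 0.256
```

Run:
```python
from h import *
go([.40,.1,.22],yp(-.8)@FL)
```

```text
t 28.02 p [0.4176 0.328  0.2354] F [ 0.8  0.  -2.2] w 0.256
[[-0.975, -0.22, 0.002], [-0.22, 0.975, -0.004], [-0.002, -0.004, -1.0]] q [-0.04  0.47 -1.02  1.75  0.44  1.17  0.61]
xyz [1.124, -3.641, 0.27] twist [-0.018, 0.021, 5.856]
```

Request:
jog_arm --moves '[{"xyz":[0.3,-0.7,0],"twist":[0,0,1],"grip":1},{"xyz":[0.5,-1.5,0],"twist":[0,0,2],"grip":1},{"xyz":[0.8,-2.3,0],"twist":[0,0,3],"grip":1},{"xyz":[1,-3,0],"twist":[0,0,4],"grip":1},{"xyz":[1.1,-3.6,0],"twist":[0,0,5],"grip":1}]'

```text
clock: 28.65
position: [0.4038, 0.1023, 0.2342]
ee_rot: [-1.021, -2.968, 0.004]
force: [1.3, 0.4, -3.1]
width: 0.258
```

Run:
```python
from h import *
go([.42,-.16,.20],yp(-1.64)@FL)
```

```text
t 28.65 p [0.4038 0.1023 0.2342] F [ 1.3  0.4 -3.1] w 0.258
[[-0.788, 0.615, -0.003], [0.615, 0.788, -0.001], [0.002, -0.003, -1.0]] q [ 0.4   0.2  -0.88  2.    0.18  1.03  0.35]
xyz [-2.903, -3.279, 0.575] twist [-0.022, -0.001, 5.6]
```

Request:
jog_arm --moves '[{"xyz":[-0.6,-0.7,0],"twist":[0,0,1],"grip":1},{"xyz":[-1.2,-1.4,0],"twist":[0,0,2],"grip":1},{"xyz":[-1.9,-2.1,0.1],"twist":[0,0,3],"grip":1},{"xyz":[-2.5,-2.8,0.3],"twist":[0,0,4],"grip":1},{"xyz":[-2.9,-3.28,0.5],"twist":[0,0,5],"grip":1}]'

```text
clock: 29.28
position: [0.4218, -0.161, 0.2039]
ee_rot: [-2.182, -2.258, 0.005]
force: [-0.2, 1.5, -2.6]
width: 0.257
```

Run:
```python
from h import *
go([.42,-.16,.03],yp(-1.64)@FL)
```

```text
t 29.27 p [ 0.4218 -0.161   0.2039] F [-0.2  1.5 -2.6] w 0.257
[[-0.034, 0.999, -0.003], [0.999, 0.034, -0.001], [-0.001, -0.003, -1.0]] q [ 0.72  0.24 -0.56  1.99  0.16  0.96  0.11]
xyz [0.02, -0.019, 2.899] twist [-0.018, 0.007, 0.592]
```

Request:
jog_arm --moves '[{"xyz":[0.02,-0.02,0.8],"twist":[0,0,0.59],"grip":1},{"xyz":[0.02,-0.02,1.7],"twist":[0,0,0.59],"grip":1},{"xyz":[0.02,-0.02,2.5],"twist":[-0.02,0,0.59],"grip":1},{"xyz":[0.02,-0.02,2.9],"twist":[-0.02,0,0.59],"grip":1},{"xyz":[0.02,-0.02,2.95],"twist":[-0.02,0,0.59],"grip":1}]'

```text
clock: 29.9
position: [0.4193, -0.1567, 0.0258]
ee_rot: [-2.286, -2.152, 0.003]
force: [-0.7, -0.2, -1.3]
width: 0.252
```

Run:
```python
from h import *
go([.42,-.16,.016],yp(-1.64)@FL)
```

```text
t 29.9 p [ 0.4193 -0.1567  0.0258] F [-0.7 -0.2 -1.3] w 0.252
[[0.06, 0.998, -0.003], [0.998, -0.06, 0.0], [-0.0, -0.003, -1.0]] q [ 0.56  0.51 -0.41  2.18  0.4   0.53 -0.22]
xyz [-0.054, 0.016, 0.163] twist [-0.016, 0.001, 0.052]
```

Request:
jog_arm --moves '[{"xyz":[0,0,0.06],"twist":[0,0,0],"grip":1},{"xyz":[0,0,0.12],"twist":[0,0,0],"grip":1},{"xyz":[0,0,0.15],"twist":[0,0,0],"grip":1},{"xyz":[0,0,0.165],"twist":[0,0,0],"grip":1},{"xyz":[0,0,0.165],"twist":[0,0,0],"grip":1}]'

```text
clock: 30.52
position: [0.4201, -0.1569, 0.0176]
ee_rot: [2.286, 2.152, -0.0]
force: [-0.0, -0.0, -1.9]
width: 0.255
```

Request:
jog_arm --moves '[{"xyz":[0,0,0.02],"twist":[0,0,0],"grip":1},{"xyz":[0,0,0.035],"twist":[0,0,0],"grip":1},{"xyz":[0,0,0.035],"twist":[0,0,0],"grip":1}]'

```text
clock: 30.9
position: [0.4201, -0.1571, 0.0162]
ee_rot: [2.286, 2.151, -0.001]
force: [-3.7, -0.2, 15.7]
width: 0.256
```

Request:
jog_arm --moves '[{"xyz":[0,0,-0.018],"twist":[0,0,0],"grip":1},{"xyz":[0,0,-0.018],"twist":[0,0,0],"grip":0.3},{"xyz":[0,0,-0.018],"twist":[0,0,0],"grip":0.1},{"xyz":[0,0,-0.018],"twist":[0,0,0],"grip":0}]'

```text
clock: 31.4
position: [0.42, -0.1568, 0.0164]
ee_rot: [2.287, 2.152, -0.0]
force: [0.4, -0.1, -0.3]
width: 0.486
```

Request:
jog_arm --moves '[{"xyz":[0,0,-0.3],"twist":[0,0,0],"grip":0},{"xyz":[0,0,-1.2],"twist":[0,0,0],"grip":0},{"xyz":[0,0,-2.1],"twist":[0,0,0],"grip":0},{"xyz":[0,0,-3],"twist":[0,0,0],"grip":0},{"xyz":[0,0,-3],"twist":[0,0,0],"grip":0}]'

```text
clock: 32.02
position: [0.4222, -0.1571, 0.2002]
ee_rot: [2.282, 2.147, 0.004]
force: [0.3, 0.3, -1.2]
width: 0.502
```

Run:
```python
from h import *
s,M=st()
im=snap('top','t6.png'); b=snap('side','s7.png'); w=snap('wrist','w7.png')
cv2.imwrite('pics/m7.png',np.hstack([cv2.resize(im[130:270,110:440],(450,191),interpolation=cv2.INTER_CUBIC)[:, :],np.zeros((191,0,3),np.uint8)]))
A=cv2.resize(im[130:270,120:440],(800,350),interpolation=cv2.INTER_CUBIC)
B=cv2.resize(b[220:320,170:330],(400,250),interpolation=cv2.INTER_CUBIC); W=cv2.resize(w,(400,300))[:250]
cv2.imwrite('pics/m7.png',np.vstack([A,np.hstack([B,W])]))
# slab tilt: front edge in both
```

```text
t 32.02 p [ 0.4222 -0.1571  0.2002] F [ 0.3  0.3 -1.2] w 0.502
[[0.061, 0.998, 0.008], [0.998, -0.061, -0.004], [-0.004, 0.008, -1.0]] q [ 0.72  0.24 -0.57  2.    0.17  0.93  0.  ]
```

The viewer's picture limit is reached, so I check by numbers instead: scene change against the start, slab edge rise, the shoe and the bar.

Run:
```python
from h import *
# image displacement of items start->end by template match (subpixel via phase correlation)
def shift(f0,f1,n,P,r=9):
    a,b=[cv2.cvtColor(cv2.imread('pics/'+f),cv2.COLOR_BGR2GRAY).astype(np.float32) for f in(f0,f1)]
    u,v=np.round(proj(cam(n),P)).astype(int); s=np.s_[v-r:v+r,u-r:u+r]
    return np.round(cv2.phaseCorrelate(a[s],b[s],cv2.createHanningWindow((2*r,2*r),cv2.CV_32F))[0],2)
it={"boat":[.466,.606,.01],"stopper":[.4235,.532,.02],"dish":[.536,.594,.01],"slab LED":[.592,.56,.06],"post":[.406,.41,.04]}
for k,P in it.items(): print(k,shift('top0.png','t6.png','top',P),shift('side0.png','s7.png','side',P))
# predicted side-image shift of slab front point for +5 mm
c=cam('side'); print("pred for front +6mm",proj(c,[.59,.56,.066])-proj(c,[.59,.56,.06]))
# side view: slab at s2 (raised ~10mm) vs end
print("raised",shift('side0.png','s2.png','side',it["slab LED"]))
# shoe tang: bright aluminium in top view, hole region
im=cv2.imread('pics/t6.png'); g=cv2.cvtColor(im,cv2.COLOR_BGR2GRAY).astype(int)
q=proj(cam('top'),[.52,.4717,.01]).round().astype(int); print(q,g[q[1],q[0]-12:q[0]+13].tolist())
# bar in wrist picture: dark mask
w=cv2.imread('pics/w7.png'); m=(cv2.cvtColor(w,cv2.COLOR_BGR2GRAY)<75).astype(np.uint8); m[245:]=0
n,l,st_,ce=cv2.connectedComponentsWithStats(m); cw=cam('wrist')
for i in range(1,n):
    if st_[i][4]>300: print(st_[i],ce[i],onz(cw,*ce[i],.01))
```

```text
boat [-0.13 -0.38] [-0.12  0.01]
stopper [-0.14  0.  ] [-0.   -0.04]
dish [0.02 0.03] [-0.02 -0.12]
slab LED [-0.04 -0.36] [-0.18 -0.21]
post [0.01 0.05] [0.19 0.13]
pred for front +6mm [-0.26537571 -1.8066507 ]
raised [-0.04  0.52]
[180 210] [151, 147, 147, 142, 146, 135, 126, 127, 123, 136, 146, 147, 147, 148, 154, 145, 105, 132, 155, 159, 159, 157, 151, 157, 165]
[   18     0   194   160 19853] [109.99546668  82.47735859] [ 0.24798482 -0.03445338  0.01      ]
[ 272  109   21  107 1346] [281.93536404 173.56612184] [ 0.41973457 -0.1403493   0.01      ]
[387 196  16  31 380] [394.25789474 210.33947368] [ 0.54809188 -0.19170765  0.01      ]
```

Run:
```python
from h import *
def led(f,n,win):
    im=cv2.imread('pics/'+f).astype(float); x0,y0,x1,y1=win; s=im[y0:y1,x0:x1]
    w=np.clip(np.maximum(s[...,1],s[...,2])-s[...,0]-25,0,None); yy,xx=np.mgrid[y0:y1,x0:x1]
    return np.array([(w*xx).sum()/w.sum(),(w*yy).sum()/w.sum()]).round(2),round(w.sum())
for f in ('side0.png','s1.png','s2.png','s4.png','s6.png','s7.png'): print(f,led(f,'side',(190,290,215,314)))
c=cam('side');P=np.array([.592,.565,.055]); print("px/mm z",(proj(c,P+[0,0,.005])-proj(c,P))/5, proj(c,P))
for f in('top0.png','t6.png'): print(f,led(f,'top',(138,178,156,192)))
# slab top front edge: rise in side image at mid slab, along column
for f in ('side0.png','s7.png'):
    g=cv2.cvtColor(cv2.imread('pics/'+f),cv2.COLOR_BGR2GRAY).astype(int); print(f,g[316,180:230].tolist()[::1])
# shoe tang outline in side view
```

```text
side0.png (array([205.42, 303.54]), 1966)
s1.png (array([205.41, 303.52]), 2257)
s2.png (array([203.57, 301.84]), 2493)
s4.png (array([203.13, 300.97]), 2492)
s6.png (array([204.08, 302.29]), 2196)
s7.png (array([204.06, 302.29]), 1927)
px/mm z [-0.04517242 -0.29913983] [204.16869631 303.22801973]
top0.png (array([146.95, 185.82]), 503)
t6.png (array([146.74, 184.98]), 766)
side0.png [75, 75, 73, 72, 68, 66, 63, 61, 60, 60, 59, 59, 58, 56, 56, 56, 56, 54, 54, 56, 55, 56, 54, 53, 54, 55, 56, 57, 55, 54, 55, 58, 66, 90, 127, 156, 169, 170, 169, 169, 167, 166, 166, 165, 167, 173, 179, 181, 181, 181]
s7.png [89, 86, 83, 82, 80, 78, 78, 76, 75, 75, 72, 70, 67, 66, 65, 64, 63, 62, 61, 61, 59, 58, 56, 55, 55, 55, 56, 57, 57, 58, 61, 75, 107, 145, 168, 175, 173, 172, 171, 170, 169, 170, 169, 168, 169, 175, 182, 183, 183, 183]
```

Run:
```python
from h import *
c=cam('side');P=np.array([.592,.565,.055])
for dx,dz in ((.0026,.0052),(.0026,.0042),(.0035,.006)): print(dx,dz,proj(c,P+[dx,0,dz])-proj(c,P))
c=cam('top'); print(proj(c,P+[.0026,0,.0052])-proj(c,P))
# difference image s6 vs s5 settled? shoe tang position s5->s7
a,b=[cv2.cvtColor(cv2.imread('pics/'+f),cv2.COLOR_BGR2GRAY).astype(np.float32) for f in('s5.png','s7.png')]
q=proj(cam('side'),[.49,.469,.01]).round().astype(int); s=np.s_[q[1]-8:q[1]+8,q[0]-12:q[0]+12]; print(q,cv2.phaseCorrelate(a[s],b[s]))
```

```text
0.0026 0.0052 [-1.34298258 -1.73321477]
0.0026 0.0042 [-1.29695308 -1.43320713]
0.0035 0.006 [-1.76337473 -2.03490412]
[-0.39440296 -1.10863361]
[259 292] ((0.013158438772801873, 0.23525251351221765), 0.8133066936085621)
```

```bash
python3 -c "
from h import *
st(); print(arm.sign_off())"
```

```text
t 32.17 p [ 0.4192 -0.1567  0.1957] F [-0.3  0.8  0.1] w 0.5
[[0.061, 0.998, -0.0], [0.998, -0.061, -0.001], [-0.001, -0.0, -1.0]] q [ 0.72  0.25 -0.57  2.01  0.17  0.93  0.  ]
the job is handed in; nothing more can be done
None
```

I did every step in the order asked and handed the job in at 32.2 s, with the arm up and touching nothing. The 12-picture viewing limit was used up before the end, so I checked the final state only by numbers.

**What was done:**
- **Lift:** I levered the slab up with the bar over the nose, pressing with about 12 N. I then swung the handle under the cross-rod, and it held there when I let go.
- **Shoe:** I slid the shoe in until its end wall met the foot. The contact force read 8 N at first, so I eased back to about 4.6 N before releasing.
- **Finish:** I freed the bar, let the slab down slowly and drew the bar out. It now lies flat in front of the right-hand hotplate, about half a metre from the slab.

**Last checks:**
- **Slab level:** In the side view the mark on the slab moved (-1.36, -1.25) px, against (-1.34, -1.73) expected for level. The sideways part agrees, but the vertical part suggests a rise of about 4 mm instead of 5. That is close to what this camera can resolve, but I could not confirm it by eye. The slab did not move between the last two side pictures.
- **Boat, dish and stopper:** All three are within 0.4 px of where they started.
- **Shoe:** Its tang stayed within about 0.25 px while the slab came down.
- **Bar:** Setting it down peaked at about 16 N, more than I intended, and I backed off before opening the jaws.

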